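Swing the U-bolt down in the grip and drop it over the tube

ROBOT

A 6-joint arm with a two-finger parallel gripper is mounted at the origin on the work surface; the furniture and walls round the work are solid. World frame = base frame: x ahead of the robot, y to its left, z up, the work surface at z = 0. Lengths are in m, angles in degrees, forces in N, time in s.
With the tool pointing down it reaches from about 0.375 to 0.9 m from the base axis. Payload 3.1 kg.
Tool frame: the origin (TCP) lies where the fingers leave the gripper's body, on its centre line; the fingertips stand bot.tips_ahead ahead of it and the grasp point (between the pads) lies 51 mm ahead of it (bot.tips_ahead is the distance from the TCP to the fingertips, in m); z points along the fingers, x is the direction in which the jaws open and shut, and the axes are right-handed (so a half turn about z gives the same grasp; the last joint's range is limited). The gripper opens to 87 mm and grips with 3 to 60 N. Pads are 19 mm wide; open, the fingers measure 117 mm over their backs; the gripper's body (75 mm by 190 mm) begins 51 mm behind the grasp point.
Start: joints at [-79.097, 30.224, 82.088, -0, 67.689, -10.227], TCP at [0.225, -0.583, 0.292] pointing down, gripper open.
Joint ranges: [-176.69, 176.69], [-43.24, 126.21], [12.49, 139.97], [-82, 262], [0, 151.66], [-163.58, 163.58]. Speed limits (degrees/s): [159.86, 159.86, 180, 180, 180, 180].

INTERFACE

Orientations are given as a 3x3 rotation matrix whose columns are the frame's x, y, z axes.
In Python, from rig import bot, vision, nets gives the robot as it stands.
- The arm moves only by the tool play_rows, never from a script. Its argument "series" is a list of rows, each an object of numbers: "tx", "ty", "tz": the shift along the world's x, y, z as a fraction of full scale; "turn": the turn about the world's z as a fraction of full scale. A call has 1 to 10 rows; each row shifts and turns the commanded pose from where the row before left it; what a row does not reach is not made up. Full scale, the value 1, is 0.8 m for a shift and 60 degrees for a turn. A row lasts 1/10 s, in which the tool goes at most 50 mm and 8.59 degrees, less where a joint would pass 70% of its speed; a pose out of reach is approached as far as the arm can. A call with a number of a shift or a turn outside -1 to 1 is refused whole. A call with a gripper value outside its range is refused whole. "gripper" is the opening, from 0 (shut) to 1 (fully open), set as the call begins (left out, the last holds). The fingers move at their own pace and stop on an object; the grip force is fixed at half the most. Time passes only in rows, so rows that do not move let the fingers close. It gives the time, the measured TCP pose, the force and the opening at its end, in the units of the state.
- bot.read_state(): the state, without advancing time (a new reading comes with each control period).
- vision.capture(name): name is "scene" or "top" or "wrist"; returns a dict with "pixels" (420x560x3 uint8, blue, green, red), "fx", "fy", "cx", "cy" (pixels), "extrinsics" (4x4, takes a point from camera to world coordinates). Camera axes: x right, y down, z forward; pixel columns grow to the right and rows downward; lengths in m; the calibration is good to about 2 mm. A picture is of the moment at which its call begins. There is no depth.
- bot.hand_in(): hands the job in, once; it reports no verdict.
Trained networks look in a picture, given as the dict that the camera call returned (one of the last four; its "shot" number tells which), for a name from the list of things; names that differ only in an ending like _2 or _b are one class to them, and where a whole thing is asked for, a point or a joint stands for the part that bears it (a point fixed in the world has none). Each returns a list of dicts, best first, with "confidence" (0 to 1); they miss things now and then, are a little off and sometimes report something else, mostly with a low value. They report only what shows in the picture. A call takes as long as a camera call. They do not tell look-alikes from the thing itself.
- nets.look_for(picture, query): "at" ([column, row] as shares, 0 to 1, of the picture: columns of its width, rows of its height, amid what is visible of it).
- nets.masks_of(picture, query): "region" (420x560 bool, what is visible of it) and "at" ([column, row] as shares, 0 to 1, of the picture: columns of its width, rows of its height, amid what is visible of it).
The state is a dict: "time_s": time; "joint_positions": joint angles; "qvel": joint speeds; "tau": joint torques, N m; "position": TCP position; "tcp_rot": TCP orientation; "force": force on the tool from outside, world axes, zero at the start; "moment": the same for the moment, N m; "opening": opening from 0.0 (shut) to 1.0 (fully open).
Only numpy, scipy, OpenCV 4.12 (cv2) and the standard library are available. Lean on these libraries where they do the work, as an engineer would, in place of code of your own. Each camera call takes 0.05 s, during which the arm holds its last target.

TASK

Strap the aluminium tube down with the steel U-bolt. Pinch the U-bolt firmly by the two ends of its brass T-head and lift it level, clear of the bench; then ease the grip so that its legs swing down about the fingers, and tighten again once it hangs straight, still up in the air. Lower it astride the tube with both legs through the two holes of the blue stand until its bow rests fully down on the tube, let go, and leave the tube in its cradle and the block, tin and bolt where they are.

Things in the scene. Friction and masses are not known exactly. Their poses are not given: they have to be found in the camera images.
- ubolt: steel U-bolt, about 0.24 kg, lying flat at the start (head centre 10 mm, leg tips' centre 6 mm above the bench). Own x from head towards leg tips, y across the legs, z square to the U. Bars 12 mm; legs 50 mm apart centre to centre, 38 mm clear; half-round bow; neck 10 mm thick from bow to a brass T-head. Origin 10 mm under the head's centre. Head centre to leg tips 141 mm, to outside of bow 24 mm
- ubolt_head (a point): centre of the U-bolt's brass T-head, a bar along y, 20 mm thick, 30 mm over its round ends. The ends are the grip faces: it can pivot about y between the fingers. Centre of mass 56 mm from here towards the legs, so held level it pulls with about 0.13 Nm: a firm grip (about 100 N) holds it; eased in small steps it swings; swinging fast it may slip down the pads. Axes as ubolt
- ubolt_feet (a point): point midway between the two round leg tips, 141 mm from ubolt_head along the U-bolt's x; axes as ubolt
- stand_saddle (a point): blue steel stand, fixed; middle of its block's top face, 78 mm above the bench. x along the tube, y from hole to hole, z up. Block 70x112x35 mm; two upright through holes, 16 mm wide, at x 0, y +-25 mm, open below. Cradle ears at x +-27 mm, 12 mm thick, 50 mm over y, 100 mm above the bench. U-bolt fully down: head centre 74 mm above this point, leg tips 11 mm above the bench
- tube: aluminium tube, 32 mm diameter, 150 mm long, 0.4 kg, lying loose in the cradle of the stand. Origin at its middle on its axis, 100 mm above the bench; x along it; its top is 116 mm above the bench
- rubber_block: bystander: black rubber sanding block, 85 x 98 x 26 mm, origin under its middle
- nail_tin: bystander: open metal tin, 66 mm diameter, 48 mm high, origin under its middle
- hex_bolt: bystander: steel hexagon bolt, 50 mm long, 19 mm across its head, lying; origin under its middle
Mind the look-alikes: they are no part of the job. Of the things that look like the ubolt, the larger one is meant.

How it is judged:
By the outcome, as a careful person would: the job done as asked, in the order asked, and still so for the second after the job is handed in, with the robot touching nothing.
It also fails if it takes over 58 s, if anything falls off the work surface, if the arm or the gripper's body presses on something with over 40 N, if the wrist force passes 120 N, or if a joint passes its speed limit or range.

## Working session

There is one attempt and no reset: what is moved stays moved. The work goes in short steps, Python scripts to look and compute and a tool call to move; the robot and the scene stay as the last step left them, time stands still between calls to the robot, and variables do not carry over. Pictures are saved under pics/ and viewed, and the job is handed in when it is done.

Besides the shell and the picture viewer there is one more tool, called after "Request:" as name(argument=value, ...), one argument or row to a line, values as JSON. play_rows: Moves the arm, as the interface text tells. Shift numbers are shares of 0.8 m and turn numbers shares of 60 degrees, none past 1 either way. Its arguments: {"type":"object","properties":{"series":{"type":"array"},"gripper":{"type":"number"}},"required":["series"]}

```bash
ls; mkdir -p pics
cat > h.py <<'E'
import numpy as np, cv2
from rig import bot, vision, nets
def ray(p,u,v):
    d=np.array([(u-p['cx'])/p['fx'],(v-p['cy'])/p['fy'],1.]);E=np.array(p['extrinsics'])
    return E[:3,3],E[:3,:3]@d
def atz(p,u,v,z):
    o,d=ray(p,u,v); return o+d*(z-o[2])/d[2]
def proj(p,X):
    E=np.linalg.inv(np.array(p['extrinsics']));c=E[:3,:3]@np.array(X)+E[:3,3]
    return np.array([p['fx']*c[0]/c[2]+p['cx'],p['fy']*c[1]/c[2]+p['cy']])
E
python3 - <<'E'
from h import *
print(bot.read_state(), bot.tips_ahead)
for n in("scene","top"):
    p=vision.capture(n); cv2.imwrite(f"pics/{n}0.png",p['pixels']); print(n,p['fx'],p['cx'],p['cy'],np.round(p['extrinsics'],3).tolist())
    for q in("ubolt","ubolt_head","ubolt_feet","stand_saddle","tube","rubber_block","nail_tin","hex_bolt"):
        print(q,[(round(r['confidence'],2),round(r['at'][0]*560),round(r['at'][1]*420)) for r in nets.look_for(p,q)])
E
```

```text
pics
{'time_s': 0.0, 'joint_positions': array([-7.90964070e+01,  3.02786394e+01,  8.21548448e+01, -3.43659013e-04,
        6.76871297e+01, -1.02273108e+01]), 'qvel': array([ 0.06195777, -0.03673053,  0.0346327 ,  0.02690637,  0.0438683 ,
       -0.02158968]), 'tau': array([-1.10894827e-03, -4.40048039e+01, -1.76588917e+01,  6.31923764e-02,
        5.83952630e-02, -1.65041406e-04]), 'position': array([ 0.22523034, -0.58240256,  0.29128351]), 'tcp_rot': array([[ 3.60501676e-01, -9.32758478e-01, -4.03644799e-04],
       [-9.32756263e-01, -3.60501714e-01,  2.06605527e-03],
       [-2.07264521e-03, -3.68314175e-04, -9.99997784e-01]]), 'force': array([ 0.27598805, -0.1384105 , -0.17822834]), 'moment': array([-0.02888299, -0.01875928, -0.00860291]), 'opening': 1.004319736020689} 0.0697
scene 534.3585418828477 284.189426226521 203.73382591605412 [[-0.346, -0.575, 0.741, -0.587], [-0.938, 0.22, -0.267, 0.327], [-0.01, -0.788, -0.616, 0.936], [0.0, 0.0, 0.0, 1.0]]
ubolt [(0.65, 424, 277)]
ubolt_head [(0.57, 418, 270)]
ubolt_feet [(0.89, 424, 272)]
stand_saddle [(0.78, 172, 231)]
tube [(0.6, 176, 209)]
rubber_block [(0.88, 239, 199)]
nail_tin []
hex_bolt []
top 544.9122906664537 276.2527714673978 207.04615117116245 [[-0.002, -0.985, 0.171, 0.143], [-1.0, 0.003, 0.004, -0.015], [-0.005, -0.171, -0.985, 1.626], [0.0, 0.0, 0.0, 1.0]]
ubolt [(0.73, 380, 292), (0.65, 262, 151), (0.29, 276, 183)]
ubolt_head [(0.79, 381, 297), (0.54, 336, 156)]
ubolt_feet [(0.69, 385, 298), (0.6, 337, 153)]
stand_saddle [(0.62, 335, 155), (0.59, 201, 177)]
tube [(0.73, 191, 174), (0.61, 202, 178)]
rubber_block [(0.72, 264, 152)]
nail_tin [(0.7, 277, 183), (0.49, 193, 173), (0.43, 339, 153)]
hex_bolt [(0.63, 261, 153)]
```

View pics/scene0.png

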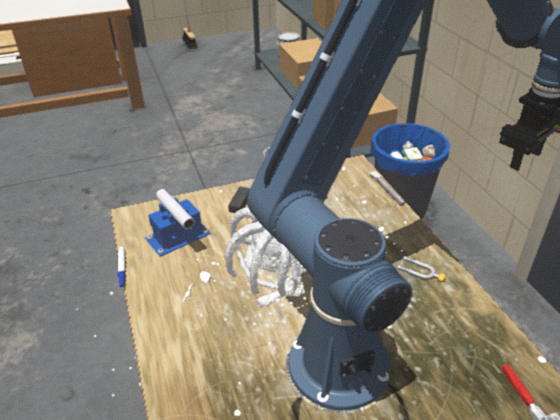

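View pics/top0.png

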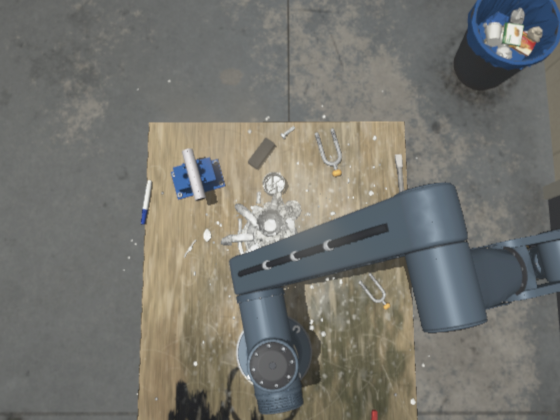

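Run:
```python
import cv2
a=cv2.imread("pics/top0.png");cv2.imwrite("pics/top0c.png",cv2.resize(a[110:340,150:430],None,fx=2.6,fy=2.6,interpolation=cv2.INTER_CUBIC))
a=cv2.imread("pics/scene0.png");cv2.imwrite("pics/scene0c.png",cv2.resize(a[220:330,360:490],None,fx=5,fy=5,interpolation=cv2.INTER_CUBIC))
```

```text
(no output)
```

View pics/top0c.png

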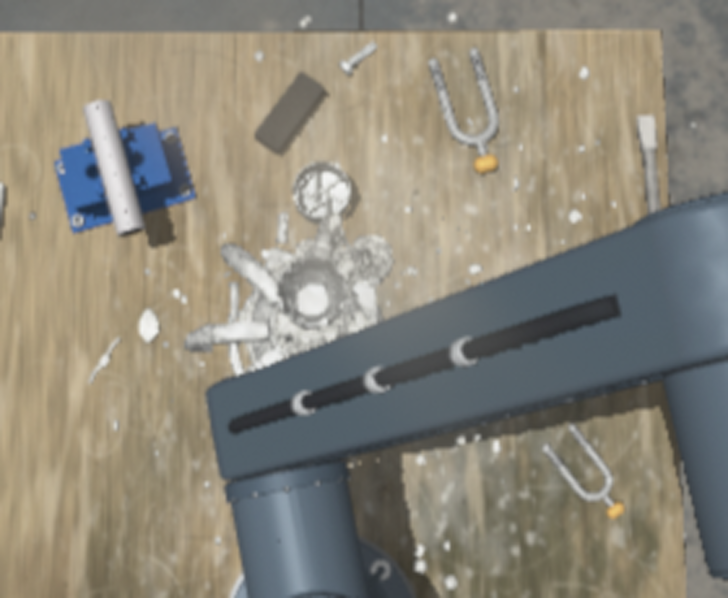

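View pics/scene0c.png

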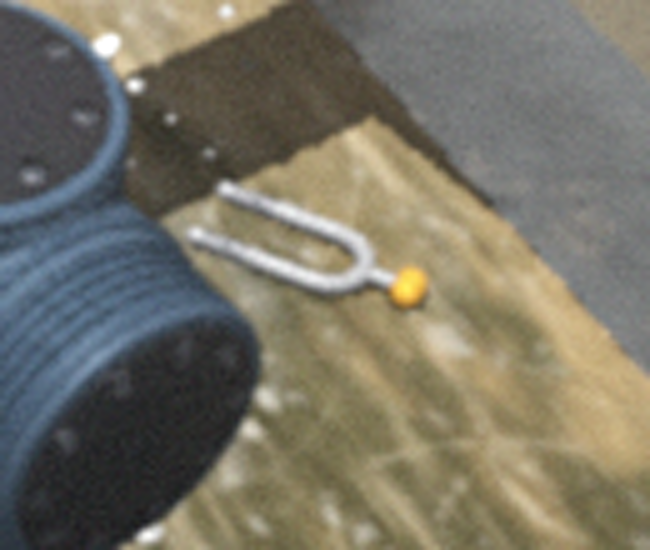

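Candidates for the U-bolt in the top view are the large one (head ≈ (336,172), legs to (317,135)/(333,130)) and the small one (head ≈ (386,306)). A white ribbed casting at (268,228) is an obstacle. I choose the large one and check its size next.

Run:
```python
from h import *
p=vision.capture("top")
a=p['pixels']
cv2.imwrite("pics/ub.png",cv2.resize(a[115:185,300:360],None,fx=8,fy=8,interpolation=cv2.INTER_CUBIC))
cv2.imwrite("pics/st.png",cv2.resize(a[140:215,160:235],None,fx=8,fy=8,interpolation=cv2.INTER_CUBIC))
for n,u,v,z in[("head",336.5,172.5,.01),("tipL",317.5,135,.006),("tipR",333,130,.006),("shead",386,306,.008),("stipL",360,282,.005),("stipR",370,274,.005)]:
    print(n,atz(p,u,v,z).round(4))
for n,u,v,z in [("tubetop",187.5,150,.116),("tubebot",199,198,.116),("tin",275,184,.0),("block",262,153,.026),("bolt",288,132,.01),("casting",268,225,0.1),("casting arm L",222,240,0.1)]:
    print(n,atz(p,u,v,z).round(4))
```

```text
head [ 0.5293 -0.1917  0.01  ]
tipL [ 0.6492 -0.1359  0.006 ]
tipR [ 0.6651 -0.1841  0.006 ]
shead [ 0.1296 -0.328   0.008 ]
stipL [ 0.1992 -0.2546  0.005 ]
stipR [ 0.2226 -0.2848  0.005 ]
tubetop [0.5714 0.2454 0.116 ]
tubebot [0.4313 0.2093 0.116 ]
tin [ 0.4963 -0.0045  0.    ]
block [0.5868 0.0346 0.026 ]
bolt [ 0.6579 -0.0449  0.01  ]
casting [0.3561 0.0148 0.1   ]
casting arm L [0.3138 0.1442 0.1   ]
```

View pics/ub.png

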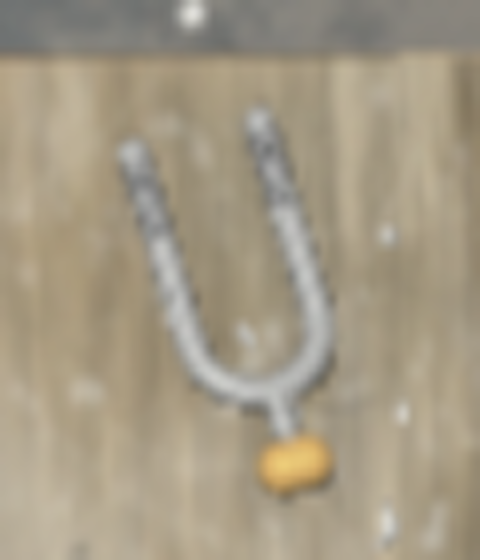

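View pics/st.png

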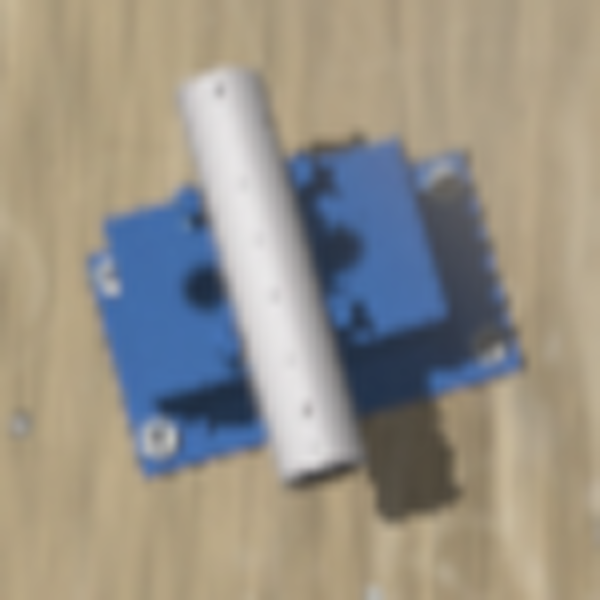

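Request:
play_rows(
  series=[
    {"tx": 0.02, "ty": 0.0255, "tz": 0, "turn": -0.0117},
    {"tx": 0.037, "ty": 0.047, "tz": 0, "turn": -0.0117},
    {"tx": 0.037, "ty": 0.047, "tz": 0, "turn": -0.0117},
    {"tx": 0.037, "ty": 0.047, "tz": 0, "turn": -0.0117},
    {"tx": 0.037, "ty": 0.047, "tz": 0, "turn": -0.0117},
    {"tx": 0.037, "ty": 0.047, "tz": 0, "turn": -0.0117},
    {"tx": 0.037, "ty": 0.047, "tz": 0, "turn": -0.0117},
    {"tx": 0.037, "ty": 0.047, "tz": 0, "turn": -0.0117},
    {"tx": 0.037, "ty": 0.047, "tz": 0, "turn": -0.0117},
    {"tx": 0.037, "ty": 0.047, "tz": 0, "turn": -0.0117},
  ],
  gripper=1,
)

```text
time_s: 1.95
position: [0.5088, -0.2225, 0.2925]
tcp_rot: [[0.243, -0.97, 0.001], [-0.97, -0.243, -0.0], [0.001, -0.0, -1.0]]
force: [1.1, -0.9, -0.0]
opening: 0.998
```

Request:
play_rows(
  series=[
    {"tx": 0.02, "ty": 0.03, "tz": 0},
    {"tx": 0, "ty": 0},
    {"tx": 0, "ty": 0},
  ],
)

```text
invalid input
```

Run:
```python
from h import *
p=vision.capture("wrist"); s=bot.read_state()
cv2.imwrite("pics/w1.png",p['pixels']); print(s['position'],s['tcp_rot'].round(3),s['joint_positions'].round(1)); print(p['fx'],p['cx'],p['cy'],np.round(p['extrinsics'],3).tolist())
```

```text
[ 0.51244026 -0.21661817  0.29262892] [[ 0.247 -0.969  0.005]
 [-0.969 -0.247  0.004]
 [-0.003 -0.006 -1.   ]] [-34.6  24.9  92.1   0.4  63.   40.9]
363.62607868290706 280.71481129448637 206.9237181243865 [[0.244, -0.941, -0.234, 0.573], [-0.97, -0.236, -0.06, -0.207], [0.001, 0.242, -0.97, 0.385], [0.0, 0.0, 0.0, 1.0]]
```

View pics/w1.png

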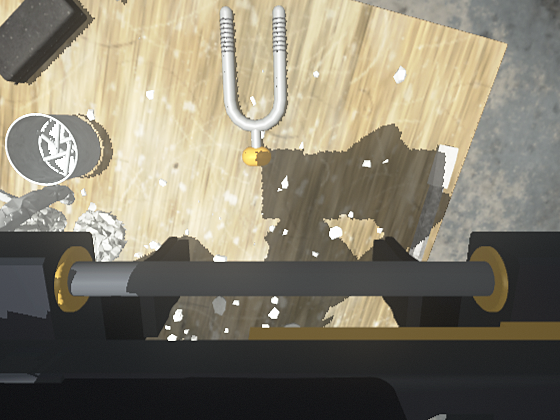

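The wrist view shows the large U-bolt with its head at about (258,157) and leg tips at (226,12)/(279,12). The tin is at (55,148).

Run:
```python
from h import *
p=vision.capture("wrist"); a=p['pixels']
cv2.imwrite("pics/w1c.png",cv2.resize(a[0:180,200:310],None,fx=3.3,fy=3.3,interpolation=cv2.INTER_CUBIC))
hsv=cv2.cvtColor(a,cv2.COLOR_BGR2HSV); m=cv2.inRange(hsv,(15,150,100),(32,255,255)); m[:130]=0;m[180:]=0;m[:,:220]=0;m[:,300:]=0
v,u=np.nonzero(m); print(len(u),u.min(),u.max(),v.min(),v.max(),u.mean(),v.mean())
for uu in (u.min(),(u.min()+u.max()+1)/2,u.max()+1): print(atz(p,uu,(v.min()+v.max()+1)/2,.01).round(4))
L=atz(p,226,12,.006);R=atz(p,279,12,.006);print(L,R,np.linalg.norm(L-R))
H=atz(p,(u.min()+u.max()+1)/2,(v.min()+v.max()+1)/2,.01);M=(L+R)/2;d=M-H;print(H,np.linalg.norm(d),np.degrees(np.arctan2(d[1],d[0])),np.degrees(np.arctan2(*(R-L)[[1,0]])))
```

```text
1 258 258 163 163 258.0 163.0
[ 0.5262 -0.1892  0.01  ]
[ 0.5263 -0.1897  0.01  ]
[ 0.5265 -0.1902  0.01  ]
[ 0.65830974 -0.12594878  0.006     ] [ 0.67076617 -0.17481026  0.006     ] 0.05042426804298154
[ 0.52632499 -0.18972287  0.01      ] 0.14375925984206897 15.889397459566556 -75.69802473533237
```

View pics/w1c.png

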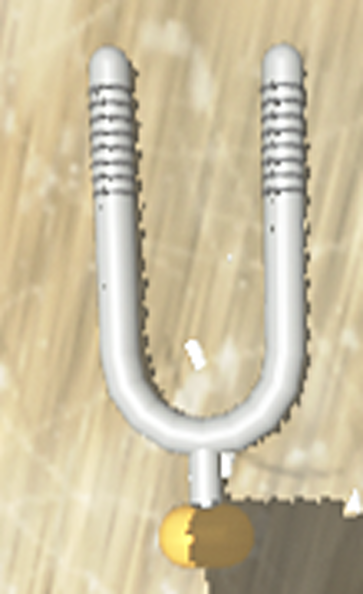

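Run:
```python
from h import *
p=vision.capture("wrist"); a=p['pixels']; s=bot.read_state(); print(s['position'],s['tcp_rot'].round(4).tolist())
cv2.imwrite("pics/w1d.png",cv2.resize(a[0:180,200:310],None,fx=3.3,fy=3.3,interpolation=cv2.INTER_CUBIC))
H=atz(p,262.7,162.7,.01);L=atz(p,233.3,13.8,.006);R=atz(p,285.8,13.8,.006);M=(L+R)/2;d=M-H
print(H,L,R,np.linalg.norm(L-R),np.linalg.norm(d),np.degrees(np.arctan2(d[1],d[0])),np.degrees(np.arctan2(*(R-L)[[1,0]])))
print(np.linalg.norm(atz(p,248.5,162.7,.01)-atz(p,276.5,162.7,.01)))
```

```text
[ 0.50910865 -0.22161804  0.2923492 ] [[0.2492, -0.9685, 0.0003], [-0.9685, -0.2492, -0.0001], [0.0002, -0.0003, -1.0]]
[ 0.52538217 -0.1972871   0.01      ] [ 0.65525512 -0.13630008  0.006     ] [ 0.66776344 -0.1845968   0.006     ] 0.04989019405288475 0.14108039069263015 15.142657692510053 -75.4800499900819
0.028918879410168477
```

View pics/w1d.png

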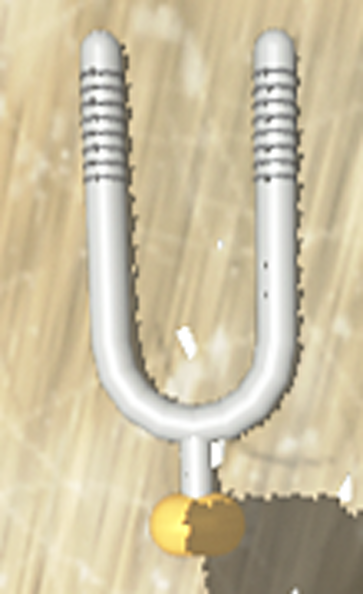

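Run:
```python
from h import *
p=vision.capture("wrist"); a=p['pixels']; s=bot.read_state(); print(s['position'])
cv2.imwrite("pics/w1e.png",cv2.resize(a[0:180,200:310],None,fx=3.3,fy=3.3,interpolation=cv2.INTER_CUBIC))
H=atz(p,259.7,158.8,.01);L=atz(p,230.9,9.2,.006);R=atz(p,283,9.2,.006);M=(L+R)/2;d=M-H
print(H,L,R,np.linalg.norm(L-R),np.linalg.norm(d),np.degrees(np.arctan2(d[1],d[0])),np.degrees(np.arctan2(*(R-L)[[1,0]])))
```

```text
[ 0.50823468 -0.22311934  0.29225881]
[ 0.52678826 -0.19600847  0.01      ] [ 0.65677083 -0.13613637  0.006     ] [ 0.66909347 -0.18388336  0.006     ] 0.04931148493232351 0.14087958268631778 14.810951986746135 -75.5287652653709
```

View pics/w1e.png

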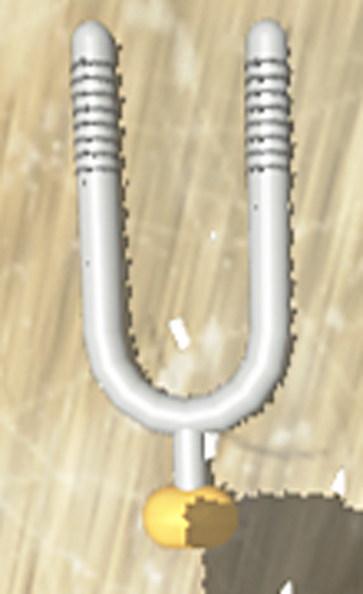

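Request:
play_rows(
  series=[
    {"tx": 0.005, "ty": 0.0125, "tz": -0.04, "turn": 0.0},
    {"tx": 0.005, "ty": 0.0125, "tz": -0.05, "turn": 0.0},
    {"tx": 0.0, "ty": 0.005, "tz": -0.02, "turn": 0.0},
    {"tx": 0.0, "ty": 0.0, "tz": 0.0, "turn": 0.0},
    {"tx": 0.0, "ty": 0.0, "tz": 0.0, "turn": 0.0},
    {"tx": 0.0, "ty": 0.0, "tz": 0.0, "turn": 0.0},
  ],
)

```text
time_s: 2.75
position: [0.5163, -0.2018, 0.2056]
tcp_rot: [[0.242, -0.97, 0.003], [-0.97, -0.242, -0.002], [0.002, -0.002, -1.0]]
force: [-0.1, -0.6, 0.2]
opening: 1.0
```

Run:
```python
from h import *
p=vision.capture("wrist"); a=p['pixels']; s=bot.read_state(); print(s['position'],s['tcp_rot'].round(4).tolist(),np.round(p['extrinsics'],4).tolist())
cv2.imwrite("pics/w2.png",a)
```

```text
[ 0.51631175 -0.20161404  0.20575513] [[0.2425, -0.9701, 0.0029], [-0.9702, -0.2425, -0.002], [0.0026, -0.0023, -1.0]] [[0.2429, -0.9418, -0.2325, 0.5804], [-0.9701, -0.2351, -0.061, -0.1866], [0.0028, 0.2404, -0.9707, 0.2987], [0.0, 0.0, 0.0, 1.0]]
```

View pics/w2.png

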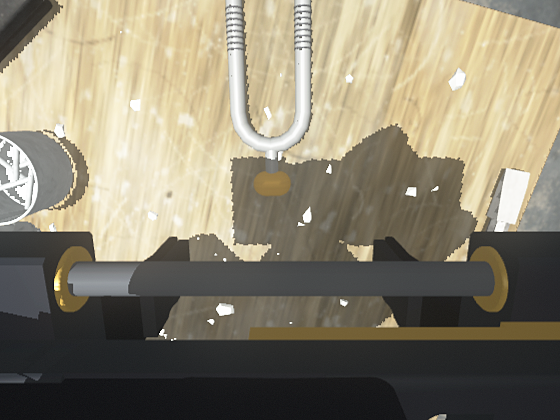

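Run:
```python
from h import *
p=vision.capture("wrist"); a=p['pixels']; s=bot.read_state(); print(s['position'])
cv2.imwrite("pics/w2c.png",cv2.resize(a[0:210,220:320],None,fx=2.8,fy=2.8,interpolation=cv2.INTER_CUBIC))
for z in(.01,):
  H=atz(p,273,184,z);L=atz(p,236,12,.006);R=atz(p,304,12,.006);print(H,L,R,np.linalg.norm(L-R),np.degrees(np.arctan2(*(R-L)[[1,0]])))
  M=(L+R)/2;d=M-H;print(np.degrees(np.arctan2(d[1],d[0])))
g=s['position']+s['tcp_rot'][:,2]*.051;print(proj(p,g),np.linalg.norm(atz(p,254,184,.01)-atz(p,292,184,.01)))
t=s['position']+s['tcp_rot'][:,2]*.0697
for k in(-1,1):print(proj(p,t+k*.0435*s['tcp_rot'][:,0]))
```

```text
[ 0.51628577 -0.20133121  0.20569195]
[ 0.5282995  -0.19393003  0.01      ] [ 0.64505821 -0.13733704  0.006     ] [ 0.65719906 -0.18562557  0.006     ] 0.04979138313222183 -75.88704336956468
14.798198670208881
[277.42200972 275.2251253 ] 0.030608442885957127
[186.73246892 258.61450278]
[368.73646287 258.62162719]
```

View pics/w2c.png

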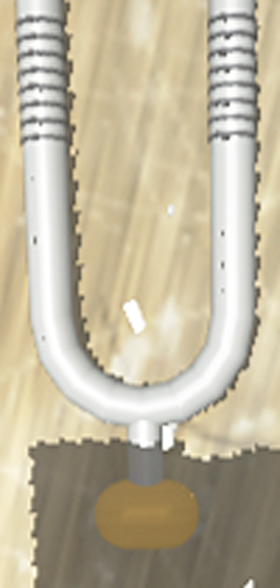

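Request:
play_rows(
  series=[
    {"tx": 0.0075, "ty": 0.0046, "tz": -0.04, "turn": 0.0},
    {"tx": 0.0075, "ty": 0.0046, "tz": -0.05, "turn": 0.0},
    {"tx": 0.0, "ty": 0.0, "tz": -0.04, "turn": 0.0},
    {"tx": 0.0, "ty": 0.0, "tz": -0.015, "turn": 0.0},
    {"tx": 0.0, "ty": 0.0, "tz": -0.005, "turn": 0.0},
    {"tx": 0.0, "ty": 0.0, "tz": 0.0, "turn": 0.0},
    {"tx": 0.0, "ty": 0.0, "tz": 0.0, "turn": 0.0},
    {"tx": 0.0, "ty": 0.0, "tz": 0.0, "turn": 0.0},
  ],
  gripper=0.55,
)

```text
time_s: 3.65
position: [0.5285, -0.1933, 0.0858]
tcp_rot: [[0.244, -0.97, 0.003], [-0.97, -0.244, -0.002], [0.002, -0.002, -1.0]]
force: [0.5, -0.2, -0.9]
opening: 0.554
```

Run:
```python
from h import *
p=vision.capture("wrist"); a=p['pixels']; s=bot.read_state(); print(s['position'],s['force'],s['tcp_rot'].round(4).tolist())
cv2.imwrite("pics/w3.png",a); print(proj(p,[.5283,-.194,.01]))
```

```text
[ 0.52841551 -0.19324404  0.08563761] [-0.16004658 -0.18096687  0.74722054] [[0.2438, -0.9698, 0.0023], [-0.9698, -0.2438, -0.0014], [0.002, -0.0019, -1.0]]
[279.25859448 255.03596129]
```

View pics/w3.png

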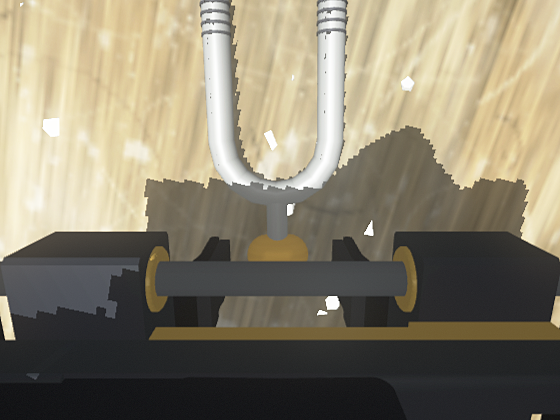

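The head at (278,248) lies centred between the fingers (inner faces ≈ 222 and 342), so I go down and grip.

Request:
play_rows(
  series=[
    {"tx": 0.0, "ty": 0.0, "tz": -0.008, "turn": 0.0},
    {"tx": 0.0, "ty": 0.0, "tz": -0.006, "turn": 0.0},
    {"tx": 0.0, "ty": 0.0, "tz": -0.004, "turn": 0.0},
    {"tx": 0.0, "ty": 0.0, "tz": 0.0, "turn": 0.0},
    {"tx": 0.0, "ty": 0.0, "tz": 0.0, "turn": 0.0},
  ],
)

```text
time_s: 4.2
position: [0.5276, -0.1927, 0.0701]
tcp_rot: [[0.244, -0.97, -0.0], [-0.97, -0.244, 0.0], [-0.0, 0.0, -1.0]]
force: [-1.1, 0.4, 5.9]
opening: 0.549
```

Request:
play_rows(
  series=[
    {"tx": 0.0, "ty": 0.0, "tz": 0.0, "turn": 0.0},
    {"tx": 0.0, "ty": 0.0, "tz": 0.0, "turn": 0.0},
    {"tx": 0.0, "ty": 0.0, "tz": 0.0, "turn": 0.0},
    {"tx": 0.0, "ty": 0.0, "tz": 0.0, "turn": 0.0},
    {"tx": 0.0, "ty": 0.0, "tz": 0.0, "turn": 0.0},
    {"tx": 0.0, "ty": 0.0, "tz": 0.0, "turn": 0.0},
    {"tx": 0.0, "ty": 0.0, "tz": 0.0, "turn": 0.0},
    {"tx": 0.0, "ty": 0.0, "tz": 0.0, "turn": 0.0},
  ],
  gripper=0,
)

```text
time_s: 5.0
position: [0.528, -0.1928, 0.0702]
tcp_rot: [[0.244, -0.97, 0.001], [-0.97, -0.244, -0.0], [0.0, -0.001, -1.0]]
force: [-0.3, 0.9, 5.0]
opening: 0.317
```

Run:
```python
from h import *
p=vision.capture("wrist"); a=p['pixels']; s=bot.read_state(); print(s['position'],s['force'],s['moment'],s['opening'])
cv2.imwrite("pics/w4.png",a)
```

```text
[ 0.52797896 -0.19280651  0.07012862] [-0.37516992 -0.11897193  4.27015153] [0.10655701 0.05309489 0.02084612] 0.31912114594144664
```

View pics/w4.png

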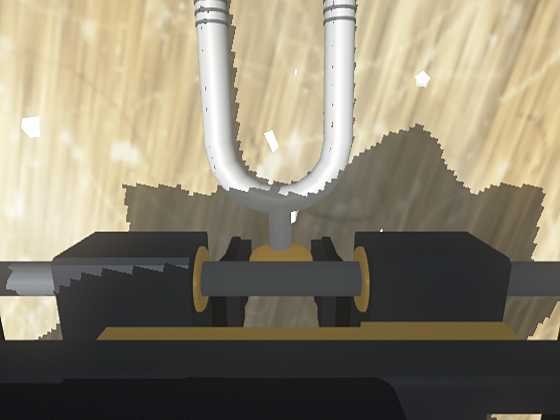

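Request:
play_rows(
  series=[
    {"tx": 0.0, "ty": 0.0, "tz": 0.003, "turn": 0.0},
    {"tx": 0.0, "ty": 0.0, "tz": 0.005, "turn": 0.0},
    {"tx": 0.0, "ty": 0.0, "tz": 0.006, "turn": 0.0},
    {"tx": 0.0, "ty": 0.0, "tz": 0.006, "turn": 0.0},
    {"tx": 0.0, "ty": 0.0, "tz": 0.005, "turn": 0.0},
    {"tx": 0.0, "ty": 0.0, "tz": 0.0, "turn": 0.0},
  ],
)

```text
time_s: 5.65
position: [0.5279, -0.1929, 0.0905]
tcp_rot: [[0.244, -0.97, 0.001], [-0.97, -0.244, -0.0], [0.001, -0.0, -1.0]]
force: [-0.6, -0.5, -1.4]
opening: 0.319
```

Run:
```python
from h import *
p=vision.capture("wrist"); a=p['pixels']; s=bot.read_state(); print(s['position'],s['force'],s['moment'],s['opening'])
cv2.imwrite("pics/w5.png",a)
```

```text
[ 0.52779601 -0.19284649  0.09018651] [ 0.87877206 -0.31085692 -2.27726282] [-0.08720105  0.13105296  0.03388361] 0.32596223013839487
```

View pics/w5.png

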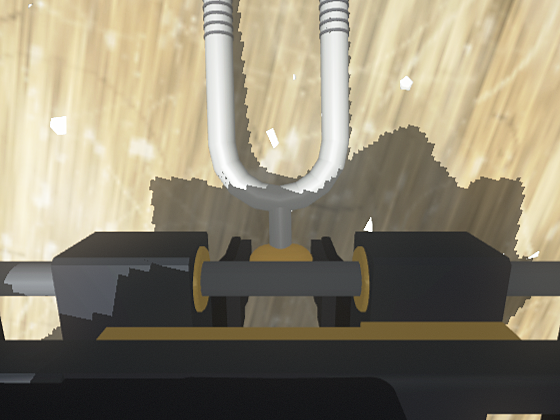

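```bash
cat > pitch.py <<'E'
from h import *
# project model of U-bolt at pitch th (0 level, 90 hanging) for tool state
def model(s,p,th,dz=.0097,npts=9,yaw=None):
    R=s['tcp_rot'];tips=s['position']+R[:,2]*(.0697-dz)   # head centre
    y=R[:,0]; 
    f=np.cross(y,[0,0,1.]);f=f/np.linalg.norm(f)
    if f[0]<0:f=-f
    x=np.cos(th)*f-np.sin(th)*np.array([0,0,1.])
    out=[]
    for k in(-1,1):
        for t in np.linspace(.055,.141,npts): out.append(tips+x*t+k*.025*y)
    return tips,np.array(out)
def draw(p,s,ths,fn,**k):
    a=p['pixels'].copy()
    cols=[(0,0,255),(0,255,0),(255,0,0),(0,255,255)]
    for th,c in zip(ths,cols):
        h,o=model(s,p,np.radians(th),**k)
        for X in o: cv2.circle(a,tuple(int(round(q)) for q in proj(p,X)),2,c,-1)
        cv2.circle(a,tuple(int(round(q)) for q in proj(p,h)),3,c,-1)
    cv2.imwrite(fn,a)
E
python3 - <<'E'
from pitch import *
p=vision.capture("wrist"); s=bot.read_state(); print(s['position'],s['force'],s['moment'])
draw(p,s,[2,6,10],"pics/w6.png")
p=vision.capture("scene"); draw(p,s,[0,30],"pics/s6.png")
p=vision.capture("top"); draw(p,s,[0,30],"pics/t6.png")
E
```

```text
[ 0.52774056 -0.19282092  0.0900032 ] [-0.44822629  0.52336046 -1.41747408] [-0.05906241  0.07320918  0.03627778]
```

View pics/w6.png

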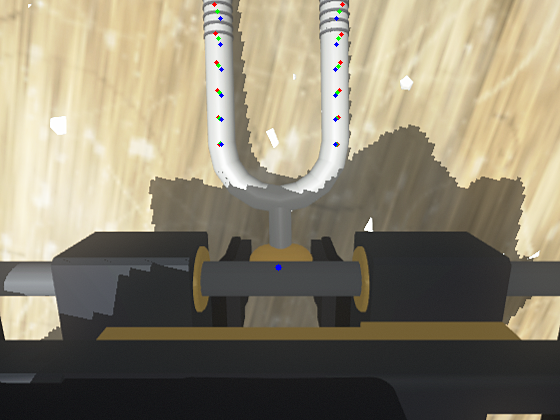

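View pics/s6.png

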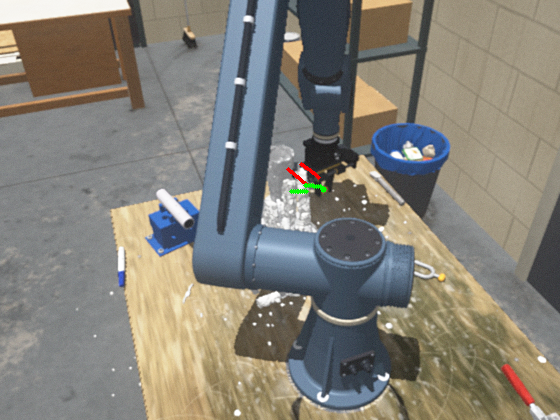

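View pics/t6.png

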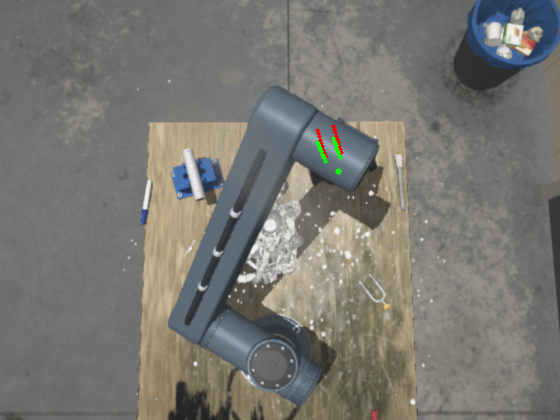

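Run:
```python
from pitch import *
F=[];M=[]
for i in range(4):
    p=vision.capture("wrist"); s=bot.read_state(); F.append(s['force']);M.append(s['moment'])
print(np.mean(F,0),np.std(F,0),np.mean(M,0),s['opening'],s['position'])
a=p['pixels']
d=p
draw(p,s,[6,8,10,12],"pics/w7.png")
b=cv2.imread("pics/w7.png");cv2.imwrite("pics/w7c.png",np.hstack([cv2.resize(b[0:160,190:365],None,fx=2.2,fy=2.2),cv2.resize(a[0:160,190:365],None,fx=2.2,fy=2.2)]))
```

```text
[ 0.63980354 -0.14188609 -1.98177881] [0.24818022 0.17309765 0.37452283] [-0.01937403  0.09517116 -0.02461727] 0.3252522757554055 [ 0.5276494  -0.19277381  0.08968189]
```

View pics/w7c.png

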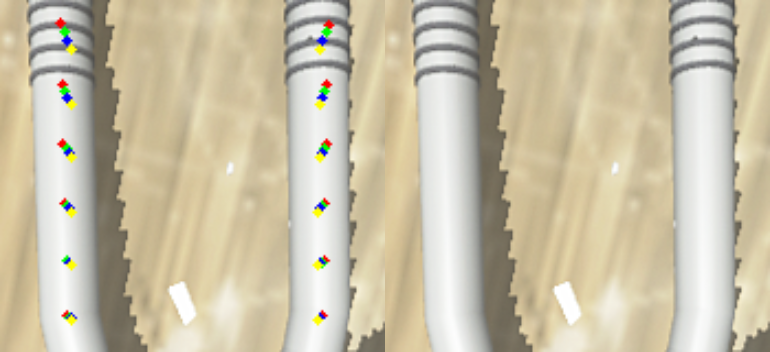

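Run:
```python
import cv2,numpy as np
a=cv2.imread("pics/w4.png");b=cv2.imread("pics/w5.png")
c=cv2.imread("pics/w6.png")
cv2.imwrite("pics/cmp.png",np.hstack([cv2.resize(x[0:290,180:380],None,fx=1.9,fy=1.9) for x in(a,b)]))
def edges(x,r):
    g=cv2.cvtColor(x,cv2.COLOR_BGR2HSV)[r]; return [i for i in range(190,365) if g[i,1]<40 and g[i,2]>120]
for x in(a,b):
  for r in(30,60,90,120):
    e=np.array(edges(x,r)); L=e[e<270];R=e[e>285]; print(r,L.min(),L.max(),R.min(),R.max(), R.mean()-L.mean())
```

```text
30 197 226 324 354 127.5
60 199 227 324 353 125.5
90 201 229 324 352 123.0
120 203 231 324 353 121.5
30 204 231 320 333 108.16666666666669
60 205 231 321 347 116.0
90 206 233 321 348 115.0
120 207 233 321 348 114.5
```

View pics/cmp.png

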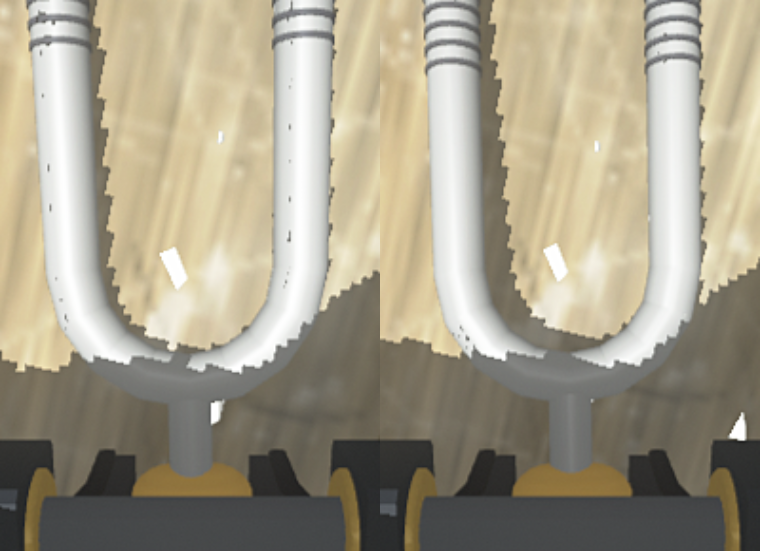

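Request:
play_rows(
  series=[
    {"tx": 0.0, "ty": 0.0, "tz": 0.005, "turn": 0.0},
    {"tx": 0.0, "ty": 0.0, "tz": 0.005, "turn": 0.0},
  ],
)

```text
time_s: 6.25
position: [0.5276, -0.1927, 0.098]
tcp_rot: [[0.244, -0.97, -0.0], [-0.97, -0.244, 0.0], [-0.0, 0.0, -1.0]]
force: [1.1, 0.7, -2.5]
opening: 0.32
```

```bash
cat > fit.py <<'E'
from pitch import *
from scipy.optimize import least_squares
def legs(a,rows):
    out=[]
    hsv=cv2.cvtColor(a,cv2.COLOR_BGR2HSV)
    for r in rows:
        g=hsv[r]; ok=(g[:,1]<45)&(g[:,2]>110); ok[:150]=0; ok[400:]=0
        i=np.nonzero(ok)[0]
        runs=[q for q in np.split(i,np.nonzero(np.diff(i)>1)[0]+1) if 10<len(q)<40]
        L=[q for q in runs if q.mean()<272];R=[q for q in runs if q.mean()>288]
        if L and R:
            L=max(L,key=len);R=max(R,key=len); out.append((r,(L[0]+L[-1])/2,(R[0]+R[-1])/2))
    return out
def fit(p,s,rows=range(20,135,3)):
    o=legs(p['pixels'],rows); E=np.array(p['extrinsics'])
    R=s['tcp_rot'];h0=s['position']+R[:,2]*.060;y0=R[:,0]
    def res(q):
        th,dz,dl,yw=q; y=np.array([y0[0]*np.cos(yw)-y0[1]*np.sin(yw),y0[0]*np.sin(yw)+y0[1]*np.cos(yw),0])
        f=np.cross(y,[0,0,1.]); f=f*np.sign(f[0]); x=np.cos(th)*f-np.sin(th)*np.array([0,0,1.]); h=h0+[0,0,dz]+dl*y
        e=[]
        for k,c in((1,1),(-1,2)):
            P=np.array([proj(p,h+x*t+k*.025*y) for t in(.05,.08,.11,.141,.16)])
            if P[0,0]>281 and c==1 or P[0,0]<281 and c==2: c=3-c
            oo=np.argsort(P[:,1]);
            for r in o: e.append(np.interp(r[0],P[oo,1],P[oo,0])-r[c])
        return np.array(e)
    s_=least_squares(res,[.1,0,0,0],loss='soft_l1'); q=s_.x
    return len(o),np.degrees(q[0]).round(2),(q[1:3]*1000).round(2),np.degrees(q[3]).round(2),np.sqrt(np.mean(s_.fun**2)).round(2), 'tipz',round(h0[2]+q[1]-.141*np.sin(q[0]),4)
E
python3 - <<'E'
from fit import *
for i in range(3):
    p=vision.capture("wrist"); s=bot.read_state(); print(fit(p,s),s['position'][2],s['force'].round(2),s['moment'].round(3),s['opening'])
cv2.imwrite("pics/w8.png",p['pixels'])
E
```

```text
(38, np.float64(12.63), array([-1.26,  1.14]), np.float64(1.45), np.float64(1.0), 'tipz', np.float64(0.0066)) 0.09870830683307445 [-1.18  0.48 -2.43] [-0.018  0.153  0.023] 0.3185460754829909
(37, np.float64(12.67), array([-0.85,  1.25]), np.float64(1.36), np.float64(0.65), 'tipz', np.float64(0.0067)) 0.09850240887662687 [ 0.09  0.5  -2.06] [-0.062  0.071 -0.02 ] 0.323134806613906
(36, np.float64(13.52), array([0.66, 1.43]), np.float64(1.41), np.float64(0.87), 'tipz', np.float64(0.006)) 0.0983033910037584 [ 0.12  0.01 -1.85] [-0.032  0.096 -0.02 ] 0.3251057418683279
```

View pics/w8.png

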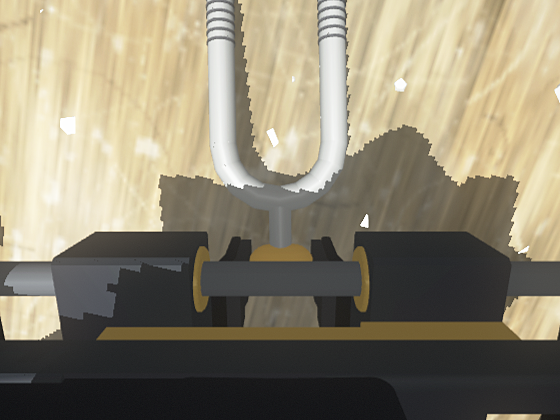

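Run:
```python
from fit import *
F=[];M=[]
for i in range(12):
    p=vision.capture("wrist"); s=bot.read_state(); F.append(s['force']);M.append(s['moment'])
print(fit(p,s),np.mean(F,0).round(3),np.std(F,0).round(2),np.mean(M,0).round(4),np.std(M,0).round(3),s['opening'],s['time_s'])
y=s['tcp_rot'][:,0];print('moment about tool x',-np.mean(M,0)@y)
b=p['pixels'];cv2.imwrite("pics/w9.png",cv2.resize(b[225:345,180:380],None,fx=3.5,fy=3.5,interpolation=cv2.INTER_CUBIC))
```

```text
(39, np.float64(12.44), array([-0.7 ,  1.27]), np.float64(1.31), np.float64(1.09), 'tipz', np.float64(0.0067)) [-0.052 -0.274 -2.13 ] [0.49 0.37 0.56] [-0.056   0.0744 -0.0168] [0.015 0.029 0.04 ] 0.3213316794860953 7.0
moment about tool x 0.08579661356996436
```

View pics/w9.png

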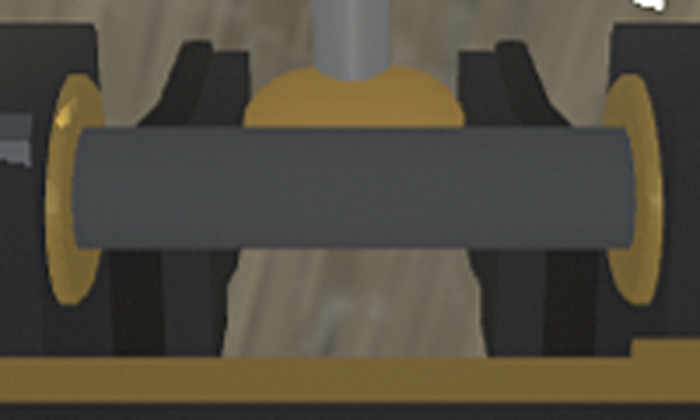

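The fit shows the leg tips still on the bench (pitch 12°, tip z ≈ 6 mm), so this grip slips in rotation. I'll set it back flat, square up the yaw and regrip.

Request:
play_rows(
  series=[
    {"tx": 0.0, "ty": 0.0, "tz": -0.006, "turn": 0.0},
    {"tx": 0.0, "ty": 0.0, "tz": -0.008, "turn": 0.0},
    {"tx": 0.0, "ty": 0.0, "tz": -0.008, "turn": 0.0},
    {"tx": 0.0, "ty": 0.0, "tz": -0.006, "turn": 0.0},
    {"tx": 0.0, "ty": 0.0, "tz": -0.004, "turn": 0.0},
    {"tx": 0.0, "ty": 0.0, "tz": -0.002, "turn": 0.0},
    {"tx": 0.0, "ty": 0.0, "tz": 0.0, "turn": 0.0},
  ],
)

```text
time_s: 7.7
position: [0.5276, -0.1927, 0.0705]
tcp_rot: [[0.244, -0.97, -0.0], [-0.97, -0.244, 0.0], [-0.0, 0.0, -1.0]]
force: [-0.7, -0.7, -0.3]
opening: 0.317
```

Request:
play_rows(
  series=[
    {"tx": 0.0, "ty": 0.0, "tz": 0.0, "turn": 0.0},
    {"tx": 0.0, "ty": 0.0, "tz": 0.0, "turn": 0.0},
    {"tx": 0.0, "ty": 0.0, "tz": 0.0, "turn": 0.0},
  ],
  gripper=0.5,
)

```text
time_s: 8.0
position: [0.5281, -0.193, 0.071]
tcp_rot: [[0.244, -0.97, 0.001], [-0.97, -0.244, -0.001], [0.001, -0.001, -1.0]]
force: [0.1, 0.1, -1.1]
opening: 0.471
```

Run:
```python
from fit import *
for i in range(2):
    p=vision.capture("wrist"); s=bot.read_state(); print(fit(p,s),s['position'],s['force'].round(2),s['moment'].round(3),s['opening'])
cv2.imwrite("pics/w10.png",p['pixels'])
```

```text
(39, np.float64(1.61), array([-0.36,  1.09]), np.float64(1.39), np.float64(0.88), 'tipz', np.float64(0.0066)) [ 0.52809713 -0.1929402   0.07095031] [ 0.09 -0.13  0.2 ] [-0.027  0.003 -0.06 ] 0.48240453447745657
(39, np.float64(1.28), array([-0.88,  1.13]), np.float64(1.38), np.float64(0.88), 'tipz', np.float64(0.0069)) [ 0.52801392 -0.19289695  0.07089504] [-0.3   0.57  0.5 ] [0.008 0.035 0.004] 0.4929027510350416
```

View pics/w10.png

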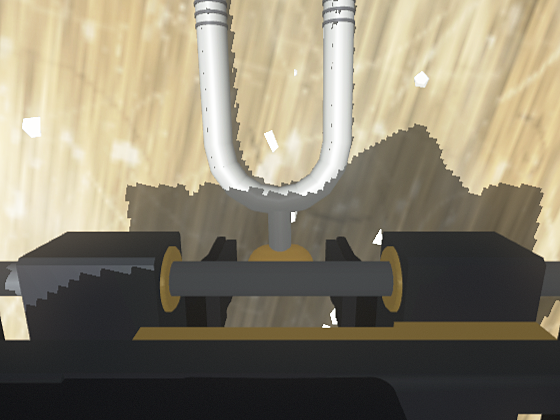

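Run:
```python
from fit import *
p=vision.capture("wrist"); s=bot.read_state()
R=s['tcp_rot'];f=-R[:,1]; f=f*np.sign(f[0]);print(f)
h=s['position']*1.; 
for e in(-.004,-.002,0,.002,.004):
    c=h+f*e; c[2]=.010
    # silhouette front of head cylinder radius .01 about tool x ; neck/bow apex top
    sil=min(proj(p,c+.01*(np.cos(a)*f+np.sin(a)*np.array([0,0,1])))[1] for a in np.linspace(0,3.14,60))
    bow=[proj(p,c+f*.024+np.array([0,0,-.001]))[1],proj(p,c+f*.03+np.array([0,0,.005]))[1],proj(p,c+f*.036)[1]]
    print(e,round(sil,1),np.round(bow,1))
print("finger front", [proj(p,s['position']+R[:,2]*z+f*.0095+R[:,0]*.0215).round(1) for z in(.03,.04,.051,.06,.0697)])
a=p['pixels'];cv2.imwrite("pics/w11.png",cv2.resize(a[170:300,200:370],None,fx=4.5,fy=4.5,interpolation=cv2.INTER_CUBIC))
```

```text
[9.69830128e-01 2.43781311e-01 4.42215190e-04]
-0.004 253.9 [223.4 213.9 197.5]
-0.002 249.7 [219.1 209.3 193. ]
0 245.5 [214.7 204.7 188.5]
0.002 241.3 [210.4 200.1 183.9]
0.004 237.0 [205.9 195.4 179.3]
finger front [array([336.3, 275.8]), array([332.5, 265. ]), array([328.9, 254.6]), array([326.3, 247.2]), array([323.8, 240. ])]
```

View pics/w11.png

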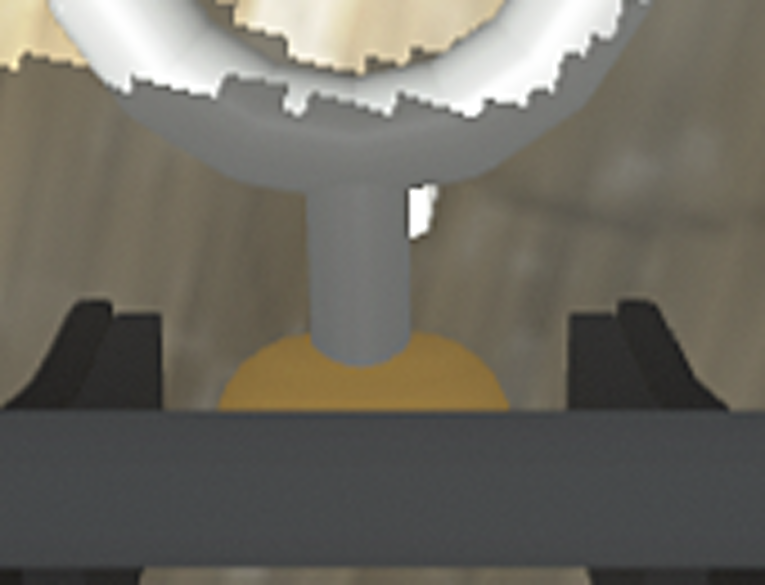

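Request:
play_rows(
  series=[
    {"tx": 0.0012, "ty": 0.0003, "tz": -0.0005, "turn": 0.01},
    {"tx": 0.0, "ty": 0.0, "tz": 0.0, "turn": 0.01},
    {"tx": 0.0, "ty": 0.0, "tz": 0.0, "turn": 0.0},
  ],
)

```text
time_s: 8.45
position: [0.5287, -0.1926, 0.0702]
tcp_rot: [[0.264, -0.964, 0.0], [-0.964, -0.264, -0.0], [0.0, -0.0, -1.0]]
force: [1.0, 0.0, 0.1]
opening: 0.499
```

Request:
play_rows(
  series=[
    {"tx": 0.0, "ty": 0.0, "tz": 0.0, "turn": 0.0},
    {"tx": 0.0, "ty": 0.0, "tz": 0.0, "turn": 0.0},
    {"tx": 0.0, "ty": 0.0, "tz": 0.0, "turn": 0.0},
    {"tx": 0.0, "ty": 0.0, "tz": 0.0, "turn": 0.0},
    {"tx": 0.0, "ty": 0.0, "tz": 0.0, "turn": 0.0},
    {"tx": 0.0, "ty": 0.0, "tz": 0.0, "turn": 0.0},
    {"tx": 0.0, "ty": 0.0, "tz": 0.0, "turn": 0.0},
    {"tx": 0.0, "ty": 0.0, "tz": 0.0, "turn": 0.0},
    {"tx": 0.0, "ty": 0.0, "tz": 0.0, "turn": 0.0},
    {"tx": 0.0, "ty": 0.0, "tz": 0.0, "turn": 0.0},
  ],
  gripper=0,
)

```text
time_s: 9.45
position: [0.5287, -0.1925, 0.0702]
tcp_rot: [[0.264, -0.964, -0.0], [-0.964, -0.264, 0.0], [-0.0, 0.0, -1.0]]
force: [0.9, -0.6, -0.8]
opening: 0.319
```

Run:
```python
from fit import *
for i in range(2):
    p=vision.capture("wrist"); s=bot.read_state(); print(fit(p,s),s['position'],s['force'].round(2),s['moment'].round(3),s['opening'],s['tcp_rot'].round(3).tolist())
```

```text
(39, np.float64(0.68), array([-1.05,  1.31]), np.float64(0.18), np.float64(1.34), 'tipz', np.float64(0.0075)) [ 0.52869738 -0.19254636  0.07024616] [ 0.56 -0.75 -0.21] [-0.032  0.008 -0.016] 0.3203526085360128 [[0.264, -0.964, -0.0], [-0.964, -0.264, -0.0], [0.0, 0.0, -1.0]]
(39, np.float64(0.51), array([-1.3 ,  1.32]), np.float64(0.18), np.float64(1.34), 'tipz', np.float64(0.0077)) [ 0.52867815 -0.19255677  0.07025349] [-0.71 -1.62  0.57] [-0.017  0.014  0.026] 0.32109050862936134 [[0.264, -0.965, -0.0], [-0.965, -0.264, -0.0], [0.0, 0.0, -1.0]]
```

Request:
play_rows(
  series=[
    {"tx": 0.0, "ty": 0.0, "tz": 0.012, "turn": 0.0},
    {"tx": 0.0, "ty": 0.0, "tz": 0.024, "turn": 0.0},
    {"tx": 0.0, "ty": 0.0, "tz": 0.024, "turn": 0.0},
    {"tx": 0.0, "ty": 0.0, "tz": 0.012, "turn": 0.0},
  ],
)

```text
time_s: 9.95
position: [0.529, -0.1927, 0.1295]
tcp_rot: [[0.264, -0.964, 0.001], [-0.964, -0.264, -0.001], [0.001, -0.001, -1.0]]
force: [0.5, 0.0, -2.0]
opening: 0.321
```

Run:
```python
from fit import *
for i in range(4):
    p=vision.capture("wrist"); s=bot.read_state(); print(fit(p,s),s['position'][2].round(4),s['force'].round(2),s['moment'].round(3),s['opening'])
    if i in(0,3):cv2.imwrite(f"pics/w12_{i}.png",p['pixels'])
```

```text
(36, np.float64(23.62), array([-6.99,  0.94]), np.float64(0.15), np.float64(0.53), 'tipz', np.float64(0.0069)) 0.1304 [-1.32 -0.54 -1.41] [-0.02   0.1    0.061] 0.3203557627993997
(34, np.float64(25.46), array([-2.78,  1.87]), np.float64(0.46), np.float64(0.58), 'tipz', np.float64(0.006)) 0.1294 [ 0.45 -0.73 -2.03] [-0.051  0.066 -0.02 ] 0.31945684514739947
(36, np.float64(23.11), array([-5.49,  1.76]), np.float64(0.14), np.float64(0.47), 'tipz', np.float64(0.0077)) 0.1285 [-0.03 -0.21 -2.64] [-0.003  0.046 -0.02 ] 0.32177128775490355
(36, np.float64(23.71), array([-4.28,  1.93]), np.float64(0.35), np.float64(0.54), 'tipz', np.float64(0.0068)) 0.1278 [-0.13 -0.55 -1.88] [-0.006  0.058 -0.016] 0.3209825171154895
```

View pics/w12_3.png

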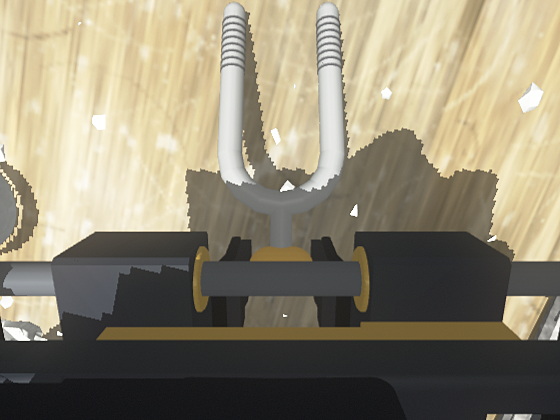

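Request:
play_rows(
  series=[
    {"tx": 0.0, "ty": 0.0, "tz": 0.006, "turn": 0.0},
    {"tx": 0.0, "ty": 0.0, "tz": 0.006, "turn": 0.0},
  ],
)

```text
time_s: 10.35
position: [0.5281, -0.1922, 0.1368]
tcp_rot: [[0.264, -0.965, -0.002], [-0.965, -0.264, 0.001], [-0.002, 0.002, -1.0]]
force: [-0.1, -0.5, -2.6]
opening: 0.32
```

```bash
cat > rd.py <<'E'
from fit import *
s=bot.read_state(); y=s['tcp_rot'][:,0]; print('now',s['time_s'],s['position'].round(4),'Fz',s['force'].round(2),'T',(-s['moment']@y).round(3),s['opening'].round(3))
import sys
n=int(sys.argv[1]) if len(sys.argv)>1 else 2
for i in range(n):
    p=vision.capture("wrist"); s=bot.read_state(); print(fit(p,s),s['position'][2].round(4),s['force'].round(2),(-s['moment']@y).round(3),s['opening'].round(3))
if len(sys.argv)>2: cv2.imwrite(sys.argv[2],p['pixels'])
E
python3 rd.py 2
```

```text
Traceback (most recent call last):
  File "rd.py", line 2, in <module>
    s=bot.read_state(); y=s['tcp_rot'][:,0]; print('now',s['time_s'],s['position'].round(4),'Fz',s['force'].round(2),'T',(-s['moment']@y).round(3),s['opening'].round(3))
                                                                                                                                                   ^^^^^^^^^^^^^^^^^^
AttributeError: 'float' object has no attribute 'round'
```

Request:
play_rows(
  series=[
    {"tx": 0.0, "ty": 0.0, "tz": 0.006, "turn": 0.0},
    {"tx": 0.0, "ty": 0.0, "tz": 0.006, "turn": 0.0},
  ],
)

```text
time_s: 10.55
position: [0.5286, -0.1925, 0.1472]
tcp_rot: [[0.264, -0.965, -0.0], [-0.965, -0.264, 0.0], [-0.0, 0.0, -1.0]]
force: [-0.2, 0.4, -2.8]
opening: 0.317
```

```bash
python3 rd.py 2 pics/w13.png
```

```text
Traceback (most recent call last):
  File "rd.py", line 2, in <module>
    s=bot.read_state(); y=s['tcp_rot'][:,0]; print('now',s['time_s'],s['position'].round(4),'Fz',s['force'].round(2),'T',(-s['moment']@y).round(3),s['opening'].round(3))
                                                                                                                                                   ^^^^^^^^^^^^^^^^^^
AttributeError: 'float' object has no attribute 'round'
```

Request:
play_rows(
  series=[
    {"tx": 0.0, "ty": 0.0, "tz": 0.006, "turn": 0.0},
    {"tx": 0.0, "ty": 0.0, "tz": 0.006, "turn": 0.0},
  ],
)

```text
time_s: 10.75
position: [0.5287, -0.1926, 0.1571]
tcp_rot: [[0.264, -0.965, 0.0], [-0.965, -0.264, -0.0], [0.0, -0.0, -1.0]]
force: [-0.3, 0.1, -1.9]
opening: 0.32
```

```bash
python3 rd.py 2 pics/w14.png
```

```text
Traceback (most recent call last):
  File "rd.py", line 2, in <module>
    s=bot.read_state(); y=s['tcp_rot'][:,0]; print('now',s['time_s'],s['position'].round(4),'Fz',s['force'].round(2),'T',(-s['moment']@y).round(3),s['opening'].round(3))
                                                                                                                                                   ^^^^^^^^^^^^^^^^^^
AttributeError: 'float' object has no attribute 'round'
```

```bash
sed -i "s/s\['opening'\].round(3)/round(s['opening'],3)/g" rd.py; python3 rd.py 4 pics/w14.png
```

```text
now 10.75 [ 0.5287 -0.1926  0.1571] Fz [-0.28  0.06 -1.9 ] T 0.16 0.32
(23, np.float64(38.43), array([-7.36,  1.03]), np.float64(0.29), np.float64(0.75), 'tipz', np.float64(0.0028)) 0.1578 [ 0.51 -0.74 -1.61] 0.121 0.32
(23, np.float64(38.2), array([-7.04,  1.61]), np.float64(0.48), np.float64(0.75), 'tipz', np.float64(0.0032)) 0.1575 [ 1.21  0.49 -2.52] 0.085 0.321
(23, np.float64(37.58), array([-7.66,  1.55]), np.float64(0.17), np.float64(1.01), 'tipz', np.float64(0.0035)) 0.1571 [ 0.28 -0.6  -2.37] 0.095 0.317
(25, np.float64(37.92), array([-7.36,  1.64]), np.float64(0.38), np.float64(0.88), 'tipz', np.float64(0.0029)) 0.1569 [-0.43 -0.51 -1.52] 0.03 0.321
```

View pics/w14.png

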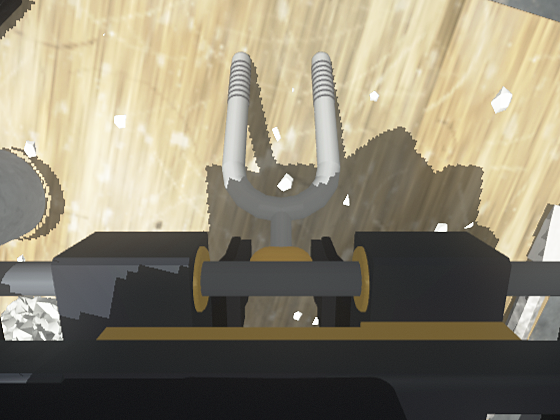

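Request:
play_rows(
  series=[
    {"tx": 0.0, "ty": 0.0, "tz": 0.02, "turn": 0.0},
    {"tx": 0.0, "ty": 0.0, "tz": 0.04, "turn": 0.0},
    {"tx": 0.0, "ty": 0.0, "tz": 0.02, "turn": 0.0},
  ],
)

```text
time_s: 11.25
position: [0.5292, -0.1928, 0.2222]
tcp_rot: [[0.264, -0.965, 0.002], [-0.965, -0.264, -0.001], [0.001, -0.001, -1.0]]
force: [0.6, -0.7, -3.2]
opening: 0.322
```

```bash
cat > tipfit.py <<'E'
from fit import *
# pitch from leg-tip row: find bright legs' topmost rows
def tip(p):
    hsv=cv2.cvtColor(p['pixels'],cv2.COLOR_BGR2HSV); 
    return
def ov(p,s,ths,fn):
    a=p['pixels'].copy(); R=s['tcp_rot'];h=s['position']+R[:,2]*.060;y=R[:,0];f=-R[:,1];f=f*np.sign(f[0])
    cols=[(0,0,255),(0,255,0),(255,0,0),(0,255,255)]
    for th,c in zip(ths,cols):
        t=np.radians(th);x=np.cos(t)*f-np.sin(t)*np.array([0,0,1.])
        for k in(-1,1): 
            q=proj(p,h+x*.141+k*.025*y); cv2.circle(a,tuple(int(round(v)) for v in q),3,c,1)
        print(th,q.round(1), (h+x*.141)[2].round(4))
    cv2.imwrite(fn,a)
E
python3 - <<'E'
from tipfit import *
for i in range(5):
    p=vision.capture("wrist"); s=bot.read_state(); print(s['position'][2].round(4),s['force'][2].round(2),(-s['moment']@s['tcp_rot'][:,0]).round(3),round(s['opening'],3))
    if i==0: ov(p,s,[40,50,60,70],"pics/w15a.png")
ov(p,s,[40,50,60,70],"pics/w15.png")
E
```

```text
0.2243 -1.78 -0.012 0.319
40 [320.9  44.2] 0.0742
50 [317.4  77.1] 0.0567
60 [314.8 108.6] 0.0425
70 [312.8 139. ] 0.032
0.2228 -1.82 0.02 0.321
0.2214 -3.62 0.083 0.325
0.2203 -3.27 0.096 0.321
0.2196 -2.48 0.062 0.322
40 [318.4  47.5] 0.0688
50 [315.2  79.5] 0.0515
60 [312.8 110.4] 0.0374
70 [311.  140.3] 0.0271
```

View pics/w15a.png

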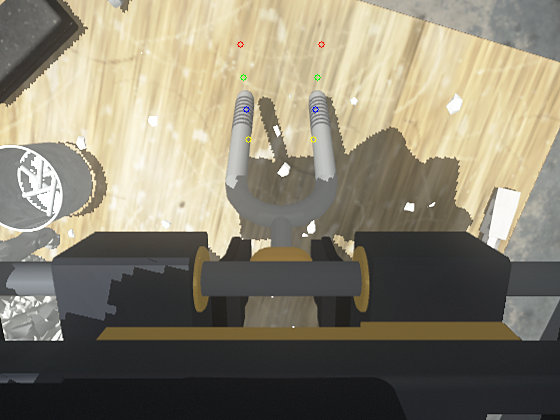

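View pics/w15.png

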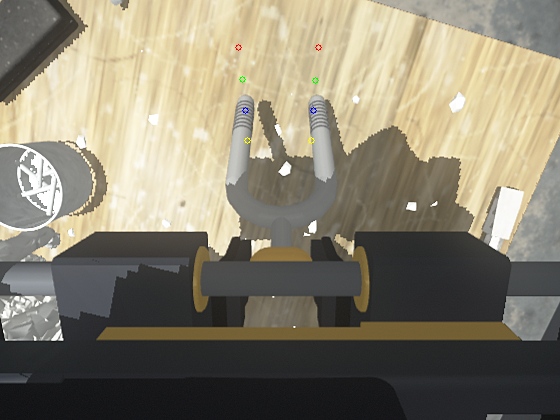

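Run:
```python
from h import *
p=vision.capture("top"); cv2.imwrite("pics/t2.png",cv2.resize(p['pixels'][130:220,150:260],None,fx=7,fy=7,interpolation=cv2.INTER_CUBIC))
A=atz(p,187.75,149.4,.1);B=atz(p,200.25,198.75,.1);print('tube',A,B,np.linalg.norm(A-B),(A+B)/2,np.degrees(np.arctan2(*(A-B)[[1,0]])))
H=[atz(p,185.4,175.6,.078),atz(p,203.1,170.6,.078)];print('holes',H,np.linalg.norm(H[0]-H[1]),(H[0]+H[1])/2)
C=[atz(p,u,v,.078) for u,v in((173.1,167.5),(210,157.5),(215.9,179.4),(180,190))]
print('block',np.round(C,4).tolist(),[np.linalg.norm(C[i]-C[(i+1)%4]).round(4) for i in range(4)],np.mean(C,0))
```

```text
tube [0.5777486  0.24750479 0.1       ] [0.43213647 0.20805013 0.1       ] 0.15086272623725128 [0.50494253 0.22777746 0.1       ] 15.16068507280338
holes [array([0.50508197, 0.25609798, 0.078     ]), array([0.51989605, 0.20479261, 0.078     ])] 0.053401291136913435 [0.51248901 0.2304453  0.078     ]
block [[0.5295, 0.2927, 0.078], [0.5593, 0.1854, 0.078], [0.4935, 0.167, 0.078], [0.4623, 0.2706, 0.078]] [np.float64(0.1114), np.float64(0.0683), np.float64(0.1083), np.float64(0.0707)] [0.51112574 0.22892658 0.078     ]
```

View pics/t2.png

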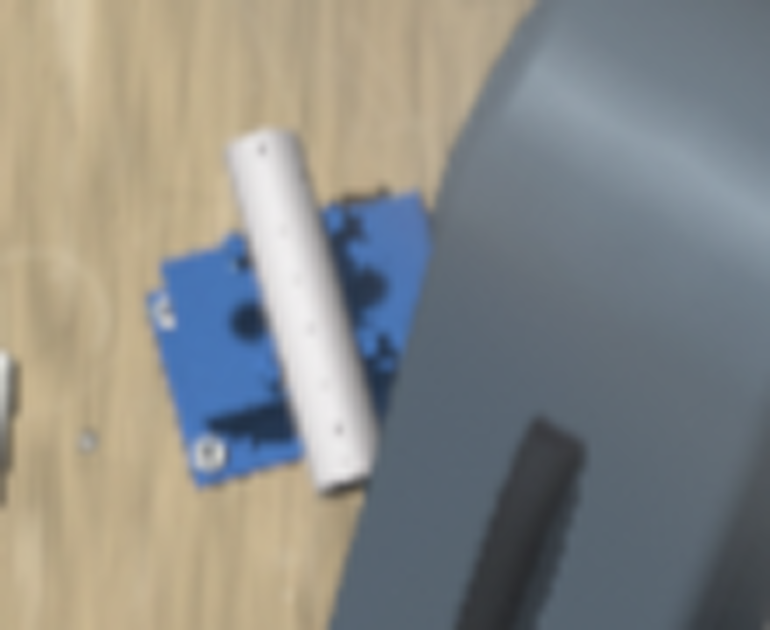

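Run:
```python
from h import *
p=vision.capture("scene"); cv2.imwrite("pics/s2.png",p['pixels'])
for u,v in((285,147),(283,165)):
  for x in(.34,.36,.38,.40,.42):
    o,d=ray(p,u,v); t=(x-o[0])/d[0]; print(u,v,(o+t*d).round(3))
```

```text
285 147 [ 0.34  -0.011  0.32 ]
285 147 [ 0.36  -0.018  0.307]
285 147 [ 0.38  -0.025  0.294]
285 147 [ 0.4   -0.032  0.28 ]
285 147 [ 0.42  -0.04   0.267]
283 165 [ 0.34  -0.005  0.275]
283 165 [ 0.36  -0.013  0.26 ]
283 165 [ 0.38  -0.02   0.246]
283 165 [ 0.4   -0.027  0.232]
283 165 [ 0.42  -0.034  0.218]
```

View pics/s2.png

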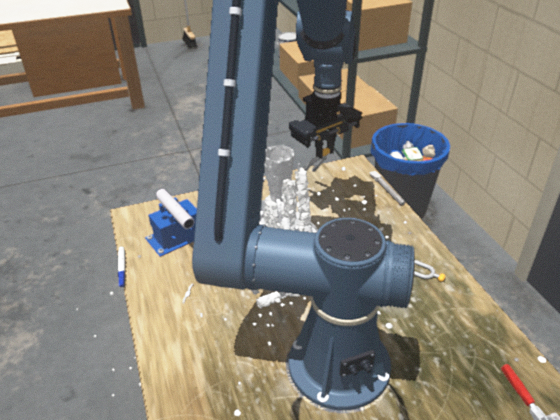

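Request:
play_rows(
  series=[
    {"tx": 0.004, "ty": 0.006, "tz": 0.014, "turn": 0.05},
    {"tx": 0.004, "ty": 0.02, "tz": 0.02, "turn": 0.1},
    {"tx": 0.004, "ty": 0.032, "tz": 0.02, "turn": 0.135},
    {"tx": 0.004, "ty": 0.036, "tz": 0.016, "turn": 0.135},
    {"tx": 0.003, "ty": 0.04, "tz": 0.0, "turn": 0.135},
    {"tx": 0.0, "ty": 0.04, "tz": 0.0, "turn": 0.135},
    {"tx": 0.0, "ty": 0.04, "tz": 0.0, "turn": 0.135},
    {"tx": 0.0, "ty": 0.04, "tz": 0.0, "turn": 0.135},
    {"tx": 0.0, "ty": 0.04, "tz": 0.0, "turn": 0.135},
    {"tx": 0.0, "ty": 0.03, "tz": 0.0, "turn": 0.135},
  ],
)

```text
time_s: 12.6
position: [0.5431, 0.0686, 0.2754]
tcp_rot: [[1.0, -0.009, -0.003], [-0.009, -1.0, 0.001], [-0.003, -0.001, -1.0]]
force: [0.6, 0.2, -2.3]
opening: 0.322
```

Request:
play_rows(
  series=[
    {"tx": 0.0, "ty": 0.02, "tz": 0.0, "turn": 0.135},
    {"tx": 0.0, "ty": 0.01, "tz": 0.0, "turn": 0.1},
    {"tx": 0.0, "ty": 0.0, "tz": 0.0, "turn": 0.035},
    {"tx": 0.0, "ty": 0.0, "tz": 0.0, "turn": 0.0},
    {"tx": 0.0, "ty": 0.0, "tz": 0.0, "turn": 0.0},
    {"tx": 0.0, "ty": 0.0, "tz": 0.0, "turn": 0.0},
  ],
)

```text
time_s: 13.2
position: [0.5438, 0.0904, 0.2762]
tcp_rot: [[0.965, 0.263, -0.001], [0.263, -0.965, 0.0], [-0.001, -0.0, -1.0]]
force: [0.9, -1.0, -1.7]
opening: 0.325
```

Run:
```python
from tipfit import *
p=vision.capture("wrist"); s=bot.read_state(); print(s['time_s'],s['position'].round(4),s['tcp_rot'].round(3).tolist(),s['force'].round(2),np.round(p['extrinsics'],4).tolist(),s['joint_positions'].round(1))
cv2.imwrite("pics/w16.png",p['pixels'])
```

```text
13.25 [0.5439 0.0904 0.2763] [[0.965, 0.263, -0.001], [0.263, -0.965, -0.0], [-0.001, -0.0, -1.0]] [ 0.4  -0.21 -2.1 ] [[0.9646, 0.256, 0.0627, 0.5272], [0.2636, -0.9359, -0.2339, 0.1529], [-0.0012, 0.2422, -0.9702, 0.3691], [0.0, 0.0, 0.0, 1.0]] [ -2.2  25.7  93.7  -0.   60.6 -17.4]
```

View pics/w16.png

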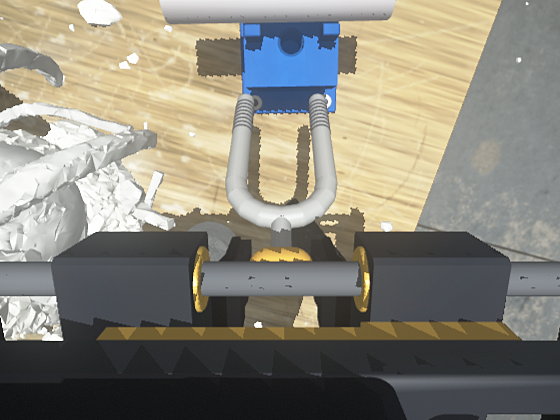

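The block's front top edge is at row ≈ 87 (cols 241–338), the near hole is at (290,43), and the tips are at (243,100)/(319,100).

Run:
```python
from tipfit import *
p=vision.capture("wrist"); s=bot.read_state()
cv2.imwrite("pics/w16c.png",cv2.resize(p['pixels'][0:120,220:360],None,fx=5.5,fy=5.5,interpolation=cv2.INTER_CUBIC))
ov(p,s,[45,50,55,60],"pics/w17.png")
for n,u,v in(("cl",241,87),("cr",338,87),("hole",290,43)): print(n,atz(p,u,v,.078).round(4))
```

```text
45 [312.3 332.5] 0.1167
50 [311.7 316.4] 0.1084
55 [311.2 300.7] 0.1009
60 [310.8 285.3] 0.0943
cl [0.4921 0.1656 0.078 ]
cr [0.5634 0.1851 0.078 ]
hole [0.5198 0.2054 0.078 ]
```

View pics/w16c.png

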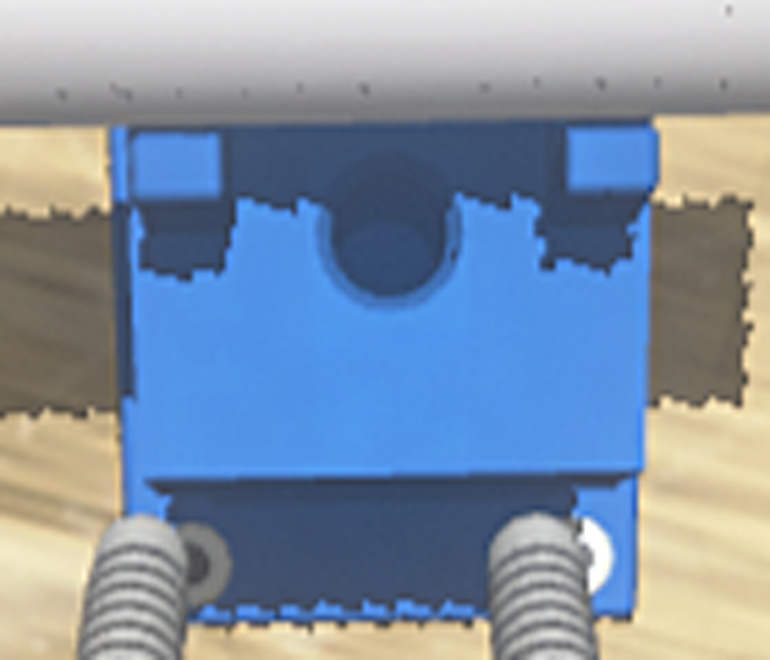

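Run:
```python
from tipfit import *
p=vision.capture("wrist"); s=bot.read_state()
a,b,h=atz(p,245.5,87.2,.078),atz(p,337.3,85.8,.078),atz(p,290.9,42.9,.078)
m=(a+b)/2;d=b-a;print(np.linalg.norm(d),np.degrees(np.arctan2(d[1],d[0])),m,h,np.linalg.norm(h-m))
for th in(15.2,np.degrees(np.arctan2(d[1],d[0]))):
    ys=np.array([-np.sin(np.radians(th)),np.cos(np.radians(th)),0]);print(m+.056*ys,h+.025*ys)
# tips
for z in(.095,.10,.105): print(z,atz(p,245,97,z),atz(p,320,97,z),np.linalg.norm(atz(p,245,97,z)-atz(p,320,97,z)))
print(s['position'],s['tcp_rot'].round(4).tolist())
```

```text
0.07001514421847178 16.11969631426138 [0.52912367 0.17607134 0.078     ] [0.52044799 0.20563535 0.078     ] 0.030810692266001704
[0.51444108 0.23011226 0.078     ] [0.51389326 0.22976077 0.078     ]
[0.51357556 0.22986963 0.078     ] [0.51350686 0.22965245 0.078     ]
0.095 [0.49862368 0.15891631 0.095     ] [0.55093137 0.17321512 0.095     ] 0.05422684058924465
0.1 [0.49914537 0.15880559 0.1       ] [0.5504997  0.17284379 0.1       ] 0.05323850864642988
0.105 [0.49966706 0.15869488 0.105     ] [0.55006804 0.17247247 0.105     ] 0.052250176703615224
[0.54391572 0.09037692 0.27652712] [[0.9647, 0.2633, -0.0002], [0.2633, -0.9647, -0.0], [-0.0002, -0.0, -1.0]]
```

Request:
play_rows(
  series=[
    {"tx": 0.0015, "ty": 0.015, "tz": 0.0, "turn": 0.003},
    {"tx": 0.0014, "ty": 0.0145, "tz": 0.0, "turn": 0.002},
    {"tx": 0.0, "ty": 0.0, "tz": -0.01, "turn": 0.0},
    {"tx": 0.0, "ty": 0.0, "tz": 0.0, "turn": 0.0},
    {"tx": 0.0, "ty": 0.0, "tz": 0.0, "turn": 0.0},
  ],
)

```text
time_s: 13.85
position: [0.5458, 0.1144, 0.2681]
tcp_rot: [[0.963, 0.27, -0.001], [0.27, -0.963, -0.0], [-0.001, -0.0, -1.0]]
force: [0.7, -0.2, -2.6]
opening: 0.323
```

Run:
```python
from tipfit import *
p=vision.capture("wrist"); s=bot.read_state(); print(s['time_s'],s['position'].round(4),s['tcp_rot'][:2,0].round(3))
cv2.imwrite("pics/w18.png",p['pixels'])
```

```text
13.9 [0.546  0.1142 0.2683] [0.963 0.269]
```

View pics/w18.png

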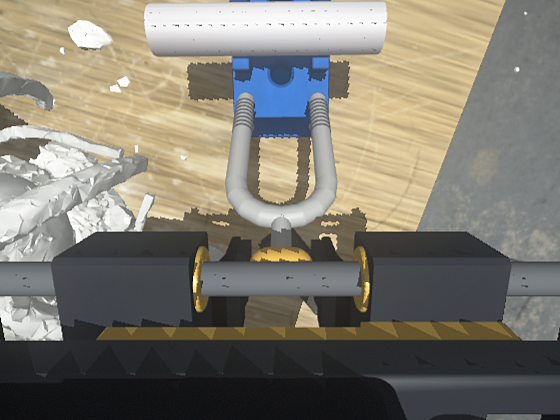

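Request:
play_rows(
  series=[
    {"tx": 0.0, "ty": 0.0, "tz": -0.011, "turn": 0.0},
    {"tx": 0.0031, "ty": -0.0112, "tz": -0.0099, "turn": 0.0},
    {"tx": 0.0031, "ty": -0.0112, "tz": -0.0099, "turn": 0.0},
    {"tx": 0.0027, "ty": -0.0095, "tz": -0.0117, "turn": 0.0},
    {"tx": 0.0026, "ty": -0.0095, "tz": -0.0118, "turn": 0.0},
    {"tx": 0.0, "ty": 0.0, "tz": 0.0, "turn": 0.0},
  ],
)

```text
time_s: 14.5
position: [0.5556, 0.0797, 0.2238]
tcp_rot: [[0.964, 0.267, -0.001], [0.267, -0.964, 0.0], [-0.001, -0.001, -1.0]]
force: [-0.2, 0.8, -0.2]
opening: 0.319
```

Run:
```python
from fit import *
p=vision.capture("wrist"); s=bot.read_state(); print(s['time_s'],s['position'].round(4),s['force'].round(2),(-s['moment']@s['tcp_rot'][:,0]).round(3))
cv2.imwrite("pics/w19.png",p['pixels'])
```

```text
14.55 [0.5554 0.0804 0.2243] [ 0.3   0.26 -1.32] -0.046
```

View pics/w19.png

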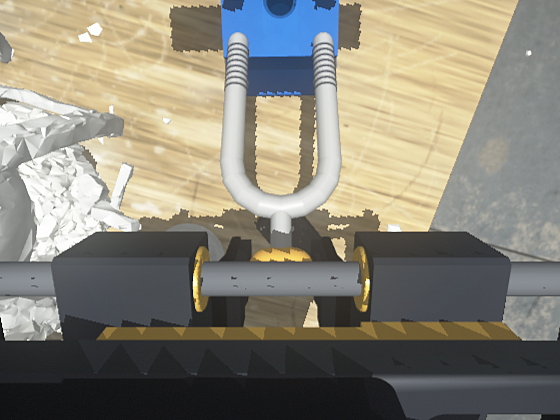

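Works: the tips at (237,40)/(324,40) rest on the block top, and the bolt is pivoting back towards level. I continue the arc.

Request:
play_rows(
  series=[
    {"tx": 0.002, "ty": -0.0074, "tz": -0.0133, "turn": 0.0},
    {"tx": 0.0021, "ty": -0.0074, "tz": -0.0133, "turn": 0.0},
    {"tx": 0.0014, "ty": -0.005, "tz": -0.0145, "turn": 0.0},
    {"tx": 0.0014, "ty": -0.0051, "tz": -0.0144, "turn": 0.0},
    {"tx": 0.0006, "ty": -0.0021, "tz": -0.0105, "turn": 0.0},
    {"tx": 0.0005, "ty": -0.002, "tz": -0.0106, "turn": 0.0},
    {"tx": 0.0002, "ty": -0.0007, "tz": -0.0076, "turn": 0.0},
    {"tx": 0.0002, "ty": -0.0007, "tz": -0.0076, "turn": 0.0},
    {"tx": 0.0, "ty": 0.0, "tz": 0.0, "turn": 0.0},
  ],
)

```text
time_s: 15.45
position: [0.5618, 0.0569, 0.1509]
tcp_rot: [[0.963, 0.269, -0.001], [0.269, -0.963, 0.0], [-0.001, -0.001, -1.0]]
force: [0.1, -0.8, -1.4]
opening: 0.319
```

```bash
python3 rd.py 3 pics/w20.png
```

```text
now 15.45 [0.5618 0.0569 0.1509] Fz [ 0.06 -0.78 -1.41] T 0.029 0.319
(39, np.float64(5.54), array([32.48,  0.77]), np.float64(-1.07), np.float64(1.15), 'tipz', np.float64(0.1103)) 0.1514 [ 0.32  0.19 -0.93] 0.004 0.323
(39, np.float64(5.48), array([32.31, -0.27]), np.float64(0.05), np.float64(1.17), 'tipz', np.float64(0.1105)) 0.1517 [-0.3  -0.93 -1.33] -0.025 0.323
(39, np.float64(5.43), array([32.32, -0.53]), np.float64(0.37), np.float64(1.23), 'tipz', np.float64(0.1109)) 0.1519 [-0.59 -0.19 -1.72] -0.027 0.321
```

View pics/w20.png

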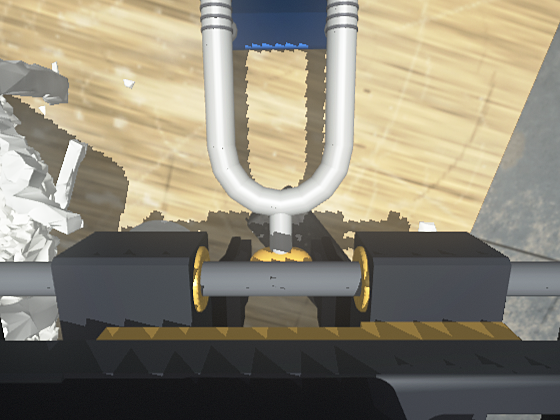

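Request:
play_rows(
  series=[
    {"tx": -0.0004, "ty": 0.0014, "tz": 0.0152, "turn": 0.0},
    {"tx": -0.0011, "ty": 0.0041, "tz": 0.0211, "turn": 0.0},
    {"tx": -0.0028, "ty": 0.0101, "tz": 0.0289, "turn": 0.0},
    {"tx": -0.0041, "ty": 0.0148, "tz": 0.0266, "turn": 0.0},
    {"tx": -0.0053, "ty": 0.019, "tz": 0.0235, "turn": 0.0},
    {"tx": -0.0062, "ty": 0.0225, "tz": 0.0198, "turn": 0.0},
    {"tx": 0.0, "ty": 0.0, "tz": 0.03, "turn": 0.0},
    {"tx": 0.0, "ty": 0.0, "tz": 0.04, "turn": 0.0},
    {"tx": 0.0, "ty": 0.0, "tz": 0.02, "turn": 0.0},
    {"tx": 0.0, "ty": 0.0, "tz": 0.0, "turn": 0.0},
  ],
)

```text
time_s: 16.6
position: [0.5472, 0.1148, 0.3356]
tcp_rot: [[0.963, 0.27, 0.008], [0.27, -0.963, 0.0], [0.007, 0.002, -1.0]]
force: [0.5, 0.6, -1.9]
opening: 0.323
```

Run:
```python
from fit import *
p=vision.capture("wrist"); s=bot.read_state(); print(s['time_s'],s['position'].round(4),s['force'].round(2),(-s['moment']@s['tcp_rot'][:,0]).round(3))
cv2.imwrite("pics/w21.png",p['pixels'])
```

```text
16.65 [0.5463 0.1146 0.3336] [ 0.03 -0.46 -3.2 ] 0.131
```

View pics/w21.png

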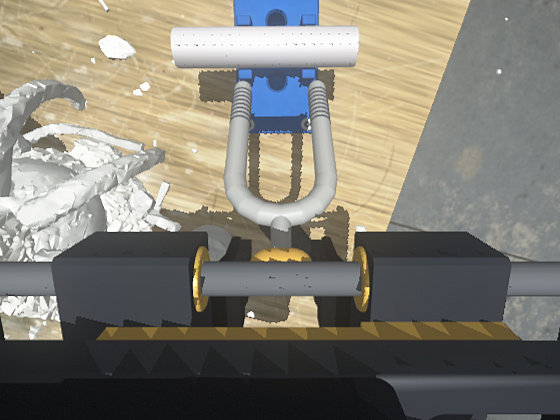

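Request:
play_rows(
  series=[
    {"tx": 0.0, "ty": 0.0, "tz": 0.0, "turn": 0.0},
    {"tx": 0.0, "ty": 0.0, "tz": 0.0, "turn": 0.0},
  ],
  gripper=0.29,
)

```text
time_s: 16.85
position: [0.5453, 0.1143, 0.3305]
tcp_rot: [[0.963, 0.269, -0.003], [0.269, -0.963, -0.0], [-0.003, -0.001, -1.0]]
force: [0.0, 0.5, -2.2]
opening: 0.325
```

```bash
cat > tp.py <<'E'
from tipfit import *
import sys
# pitch from tip rows: track legs' columns; tip row = first row (from top) where leg col is steel colored near expected col
def tiprow(p,s):
    a=p['pixels']; R=s['tcp_rot'];h=s['position']+R[:,2]*.060;y=R[:,0];f=-R[:,1]
    best=[]
    for th in np.arange(0,96,1.):
        t=np.radians(th);x=np.cos(t)*f-np.sin(t)*np.array([0,0,1.])
        best.append((th,proj(p,h+x*.141+.025*y),proj(p,h+x*.141-.025*y)))
    return best
p=vision.capture("wrist"); s=bot.read_state(); print(s['time_s'],s['position'].round(4),'F',s['force'].round(2),'T',(-s['moment']@s['tcp_rot'][:,0]).round(3),'op',round(s['opening'],3))
for th,a,b in tiprow(p,s):
    if th in(40,50,60,70,80,85,90,95): print(int(th),a.round(0),b.round(0),end=' ')
cv2.imwrite(sys.argv[1],p['pixels'][0:300,120:440])
E
python3 tp.py pics/e1.png
```

```text
16.9 [0.5454 0.1143 0.3305] F [-0.62 -0.18 -2.9 ] T 0.126 op 0.318
40 [321.  44.] [241.  44.] 50 [318.  77.] [244.  77.] 60 [315. 108.] [247. 108.] 70 [313. 138.] [249. 138.] 80 [312. 168.] [250. 168.] 85 [312. 182.] [251. 182.] 90 [311. 197.] [251. 197.] 95 [311. 211.] [251. 211.]
```

View pics/e1.png

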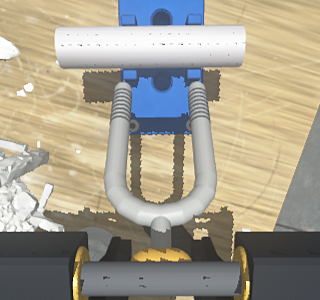

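Request:
play_rows(
  series=[
    {"tx": 0.0, "ty": 0.0, "tz": 0.0, "turn": 0.0},
    {"tx": 0.0, "ty": 0.0, "tz": 0.0, "turn": 0.0},
  ],
  gripper=0.308,
)

```text
time_s: 17.1
position: [0.5461, 0.1143, 0.3311]
tcp_rot: [[0.963, 0.269, -0.001], [0.269, -0.963, -0.0], [-0.001, -0.0, -1.0]]
force: [1.1, -0.0, -2.2]
opening: 0.319
```

```bash
python3 tp.py pics/e2.png
```

```text
17.15 [0.5461 0.1143 0.3313] F [ 0.35  0.5  -1.92] T 0.104 op 0.321
40 [321.  44.] [240.  44.] 50 [318.  77.] [244.  77.] 60 [315. 108.] [246. 108.] 70 [313. 138.] [248. 138.] 80 [312. 168.] [250. 168.] 85 [311. 182.] [250. 182.] 90 [311. 197.] [250. 197.] 95 [311. 211.] [251. 211.]
```

View pics/e2.png

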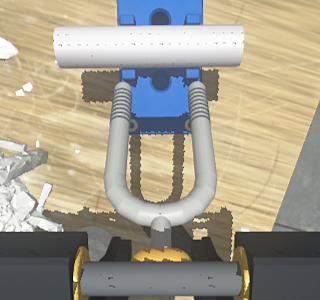

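Unchanged at ~54°. I keep easing in small steps.

Request:
play_rows(
  series=[
    {"tx": 0.0, "ty": 0.0, "tz": 0.0, "turn": 0.0},
    {"tx": 0.0, "ty": 0.0, "tz": 0.0, "turn": 0.0},
  ],
  gripper=0.316,
)

```text
time_s: 17.35
position: [0.5462, 0.1143, 0.3318]
tcp_rot: [[0.963, 0.269, -0.0], [0.269, -0.963, -0.0], [-0.0, -0.0, -1.0]]
force: [-0.3, -0.6, -1.9]
opening: 0.326
```

```bash
python3 tp.py pics/e3.png
```

```text
17.4 [0.5462 0.1143 0.3318] F [ 0.04  0.5  -1.83] T 0.095 op 0.323
40 [321.  44.] [240.  44.] 50 [317.  77.] [244.  77.] 60 [315. 108.] [246. 108.] 70 [313. 138.] [248. 138.] 80 [311. 168.] [249. 167.] 85 [311. 182.] [250. 182.] 90 [311. 197.] [250. 197.] 95 [310. 211.] [250. 211.]
```

View pics/e3.png

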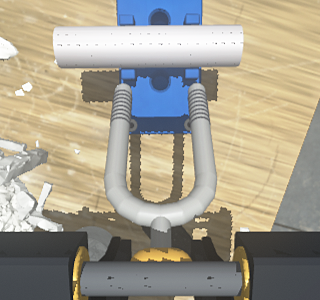

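Request:
play_rows(
  series=[
    {"tx": 0.0, "ty": 0.0, "tz": 0.0, "turn": 0.0},
    {"tx": 0.0, "ty": 0.0, "tz": 0.0, "turn": 0.0},
  ],
  gripper=0.32,
)

```text
time_s: 17.6
position: [0.5462, 0.1144, 0.3319]
tcp_rot: [[0.963, 0.269, 0.0], [0.269, -0.963, 0.0], [0.0, -0.0, -1.0]]
force: [-1.2, 0.0, -2.0]
opening: 0.323
```

```bash
python3 tp.py pics/e4.png
```

```text
17.65 [0.5462 0.1144 0.3319] F [ 0.8   0.17 -2.47] T 0.057 op 0.325
40 [321.  44.] [240.  44.] 50 [317.  77.] [243.  77.] 60 [315. 108.] [246. 108.] 70 [313. 138.] [248. 138.] 80 [311. 168.] [249. 168.] 85 [311. 182.] [250. 182.] 90 [311. 197.] [250. 197.] 95 [310. 211.] [250. 211.]
```

View pics/e4.png

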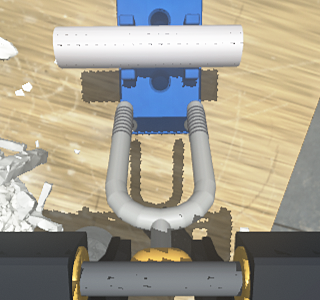

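Request:
play_rows(
  series=[
    {"tx": 0.0, "ty": 0.0, "tz": 0.0, "turn": 0.0},
    {"tx": 0.0, "ty": 0.0, "tz": 0.0, "turn": 0.0},
  ],
  gripper=0.322,
)

```text
time_s: 17.85
position: [0.5462, 0.1143, 0.3318]
tcp_rot: [[0.963, 0.269, -0.0], [0.269, -0.963, -0.0], [-0.0, 0.0, -1.0]]
force: [-0.1, -0.6, -2.4]
opening: 0.328
```

```bash
python3 tp.py pics/e5.png
```

```text
17.9 [0.5462 0.1143 0.3318] F [ 0.41 -0.13 -3.13] T 0.066 op 0.327
40 [321.  44.] [240.  44.] 50 [317.  77.] [244.  77.] 60 [315. 108.] [246. 108.] 70 [313. 138.] [248. 138.] 80 [311. 168.] [249. 167.] 85 [311. 182.] [250. 182.] 90 [311. 197.] [250. 197.] 95 [310. 211.] [250. 211.]
```

View pics/e5.png

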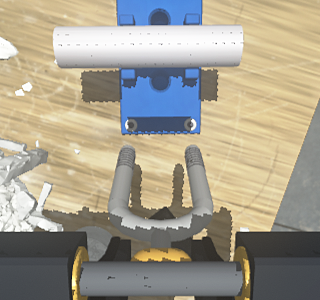

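Request:
play_rows(
  series=[
    {"tx": 0.0, "ty": 0.0, "tz": 0.0, "turn": 0.0},
    {"tx": 0.0, "ty": 0.0, "tz": 0.0, "turn": 0.0},
  ],
  gripper=0.3235,
)

```text
time_s: 18.1
position: [0.5462, 0.1144, 0.3319]
tcp_rot: [[0.963, 0.269, -0.0], [0.269, -0.963, 0.0], [-0.0, -0.0, -1.0]]
force: [0.4, -0.1, -2.5]
opening: 0.329
```

```bash
python3 tp.py pics/e6.png
```

```text
18.15 [0.5462 0.1143 0.3319] F [-0.84  0.29 -2.71] T 0.092 op 0.328
40 [321.  44.] [240.  44.] 50 [317.  77.] [244.  77.] 60 [315. 108.] [246. 108.] 70 [313. 138.] [248. 138.] 80 [311. 168.] [249. 168.] 85 [311. 182.] [250. 182.] 90 [311. 197.] [250. 197.] 95 [310. 211.] [250. 211.]
```

View pics/e6.png

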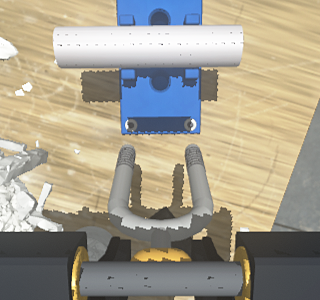

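Request:
play_rows(
  series=[
    {"tx": 0.0, "ty": 0.0, "tz": 0.0, "turn": 0.0},
    {"tx": 0.0, "ty": 0.0, "tz": 0.0, "turn": 0.0},
  ],
  gripper=0.3255,
)

```text
time_s: 18.35
position: [0.5462, 0.1143, 0.3318]
tcp_rot: [[0.963, 0.269, -0.0], [0.269, -0.963, 0.0], [-0.0, -0.0, -1.0]]
force: [0.4, -0.2, -2.6]
opening: 0.328
```

```bash
python3 tp.py pics/e7.png
```

```text
18.4 [0.5462 0.1143 0.3318] F [ 0.36  0.31 -2.45] T 0.057 op 0.327
40 [321.  44.] [240.  44.] 50 [317.  77.] [243.  77.] 60 [315. 108.] [246. 108.] 70 [313. 138.] [248. 138.] 80 [311. 168.] [249. 168.] 85 [311. 182.] [250. 182.] 90 [311. 197.] [250. 197.] 95 [310. 211.] [250. 211.]
```

View pics/e7.png

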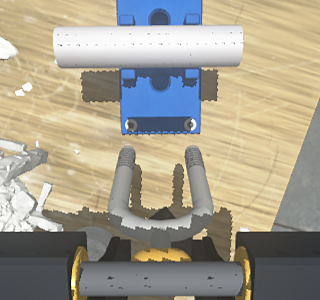

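Request:
play_rows(
  series=[
    {"tx": 0.0, "ty": 0.0, "tz": 0.0, "turn": 0.0},
    {"tx": 0.0, "ty": 0.0, "tz": 0.0, "turn": 0.0},
  ],
  gripper=0.327,
)

```text
time_s: 18.6
position: [0.5462, 0.1143, 0.3319]
tcp_rot: [[0.963, 0.269, 0.0], [0.269, -0.963, 0.0], [0.0, -0.0, -1.0]]
force: [0.3, 0.9, -3.0]
opening: 0.327
```

```bash
python3 tp.py pics/e8.png
```

```text
18.65 [0.5462 0.1144 0.3318] F [ 0.37 -0.14 -2.41] T 0.073 op 0.329
40 [321.  44.] [240.  44.] 50 [317.  77.] [243.  77.] 60 [315. 108.] [246. 108.] 70 [313. 138.] [248. 138.] 80 [311. 168.] [249. 167.] 85 [311. 182.] [250. 182.] 90 [311. 197.] [250. 197.] 95 [310. 211.] [250. 211.]
```

View pics/e8.png

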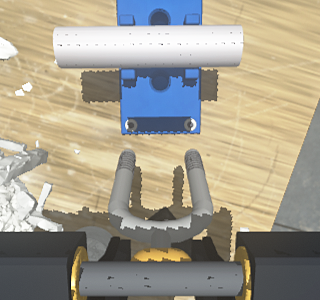

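Request:
play_rows(
  series=[
    {"tx": 0.0, "ty": 0.0, "tz": 0.0, "turn": 0.0},
    {"tx": 0.0, "ty": 0.0, "tz": 0.0, "turn": 0.0},
  ],
  gripper=0.329,
)

```text
time_s: 18.85
position: [0.5462, 0.1143, 0.3318]
tcp_rot: [[0.963, 0.269, -0.0], [0.269, -0.963, -0.0], [-0.0, 0.0, -1.0]]
force: [-0.8, -0.2, -2.5]
opening: 0.333
```

```bash
python3 tp.py pics/e9.png
```

```text
18.9 [0.5462 0.1143 0.3318] F [ 0.25 -0.16 -2.23] T 0.093 op 0.328
40 [321.  44.] [240.  44.] 50 [317.  77.] [244.  77.] 60 [315. 108.] [246. 108.] 70 [313. 138.] [248. 138.] 80 [311. 168.] [249. 168.] 85 [311. 182.] [250. 182.] 90 [311. 197.] [250. 197.] 95 [310. 211.] [250. 211.]
```

View pics/e9.png

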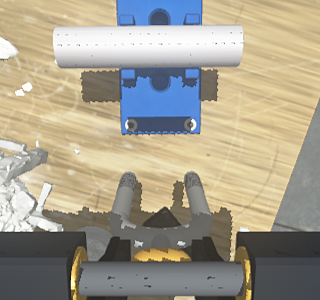

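Request:
play_rows(
  series=[
    {"tx": 0.0, "ty": 0.0, "tz": 0.0, "turn": 0.0},
    {"tx": 0.0, "ty": 0.0, "tz": 0.0, "turn": 0.0},
  ],
  gripper=0.331,
)

```text
time_s: 19.1
position: [0.5462, 0.1144, 0.3319]
tcp_rot: [[0.963, 0.269, -0.0], [0.269, -0.963, 0.0], [0.0, -0.0, -1.0]]
force: [0.4, 0.4, -2.7]
opening: 0.334
```

```bash
python3 tp.py pics/e10.png
```

```text
19.15 [0.5462 0.1144 0.3318] F [-0.92  0.53 -1.83] T 0.042 op 0.332
40 [321.  44.] [240.  44.] 50 [317.  77.] [243.  77.] 60 [315. 108.] [246. 108.] 70 [313. 138.] [248. 138.] 80 [311. 168.] [249. 168.] 85 [311. 182.] [250. 182.] 90 [311. 197.] [250. 197.] 95 [310. 211.] [250. 211.]
```

View pics/e10.png

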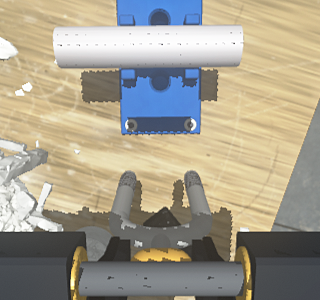

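Request:
play_rows(
  series=[
    {"tx": 0.0, "ty": 0.0, "tz": 0.0, "turn": 0.0},
    {"tx": 0.0, "ty": 0.0, "tz": 0.0, "turn": 0.0},
  ],
  gripper=0.333,
)

```text
time_s: 19.35
position: [0.5462, 0.1143, 0.3319]
tcp_rot: [[0.963, 0.269, 0.0], [0.269, -0.963, 0.0], [0.0, -0.0, -1.0]]
force: [-0.0, 0.1, -1.1]
opening: 0.329
```

```bash
python3 tp.py pics/e11.png
```

```text
19.4 [0.5462 0.1143 0.3319] F [-0.77  0.83 -1.71] T 0.085 op 0.335
40 [321.  44.] [240.  44.] 50 [317.  77.] [243.  77.] 60 [315. 108.] [246. 108.] 70 [313. 138.] [248. 138.] 80 [311. 168.] [249. 168.] 85 [311. 182.] [250. 182.] 90 [311. 197.] [250. 197.] 95 [310. 211.] [250. 211.]
```

View pics/e11.png

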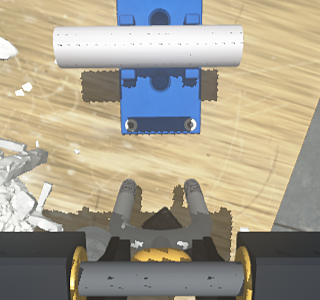

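Request:
play_rows(
  series=[
    {"tx": 0.0, "ty": 0.0, "tz": 0.0, "turn": 0.0},
    {"tx": 0.0, "ty": 0.0, "tz": 0.0, "turn": 0.0},
  ],
  gripper=0.335,
)

```text
time_s: 19.6
position: [0.5462, 0.1143, 0.3318]
tcp_rot: [[0.963, 0.269, -0.0], [0.269, -0.963, 0.0], [-0.0, -0.0, -1.0]]
force: [-1.1, -1.0, -2.1]
opening: 0.337
```

```bash
python3 tp.py pics/e12.png
python3 - <<'E'
import cv2
a=cv2.imread('pics/e12.png');cv2.imwrite('pics/e12b.png',cv2.resize(a[130:300,60:260],None,fx=3.5,fy=3.5,interpolation=cv2.INTER_CUBIC))
E
```

```text
19.65 [0.5462 0.1143 0.3319] F [-0.11  0.48 -2.79] T 0.056 op 0.335
40 [321.  44.] [240.  44.] 50 [317.  77.] [243.  77.] 60 [315. 108.] [246. 108.] 70 [313. 138.] [248. 138.] 80 [311. 168.] [249. 168.] 85 [311. 182.] [250. 182.] 90 [311. 197.] [250. 197.] 95 [310. 211.] [250. 211.]
```

View pics/e12b.png

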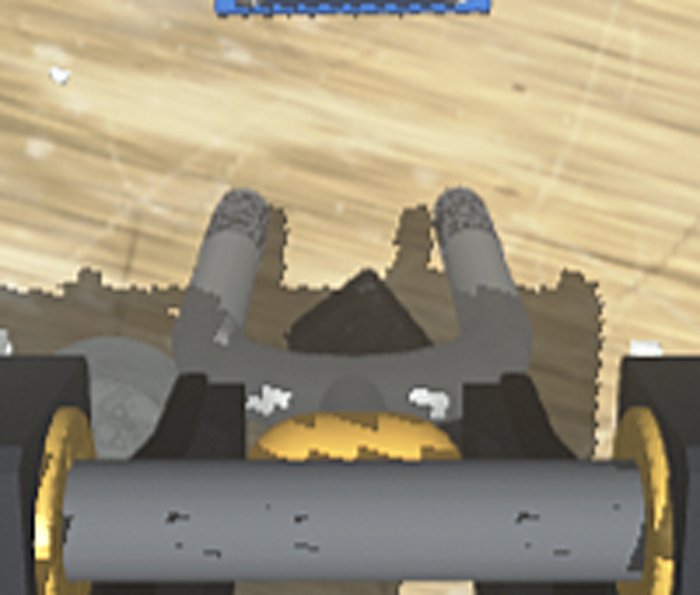

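Run:
```python
from tipfit import *
p=vision.capture("wrist"); s=bot.read_state()
R=s['tcp_rot'];h=s['position']+R[:,2]*.060;y=R[:,0];f=-R[:,1]
for th in(82,84,86,88,90,92):
    t=np.radians(th);x=np.cos(t)*f-np.sin(t)*np.array([0,0,1.])
    print(th,[proj(p,h+x*.135+k*.025*y).round(1).tolist() for k in(-1,1)])
a=p['pixels'];cv2.imwrite("pics/e13.png",cv2.resize(a[165:235,215:345],None,fx=6,fy=6,interpolation=cv2.INTER_CUBIC))
p=vision.capture("scene"); cv2.imwrite("pics/s3.png",p['pixels'])
```

```text
82 [[248.9, 175.5], [311.8, 175.6]]
84 [[249.1, 181.2], [311.6, 181.2]]
86 [[249.3, 186.9], [311.5, 186.9]]
88 [[249.4, 192.5], [311.3, 192.6]]
90 [[249.5, 198.2], [311.2, 198.3]]
92 [[249.7, 203.9], [311.1, 203.9]]
```

View pics/e13.png

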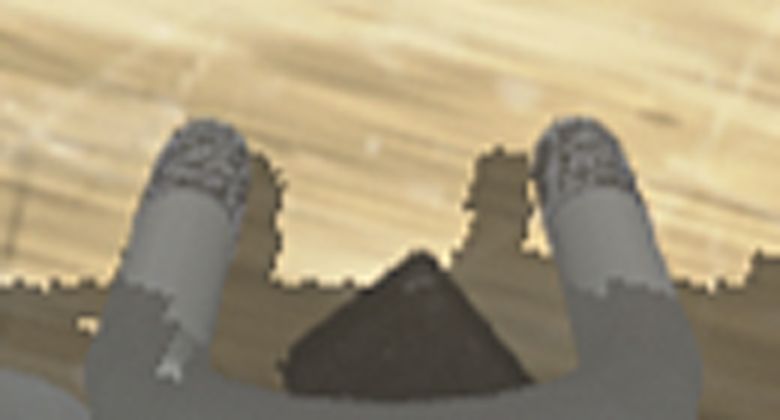

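View pics/s3.png

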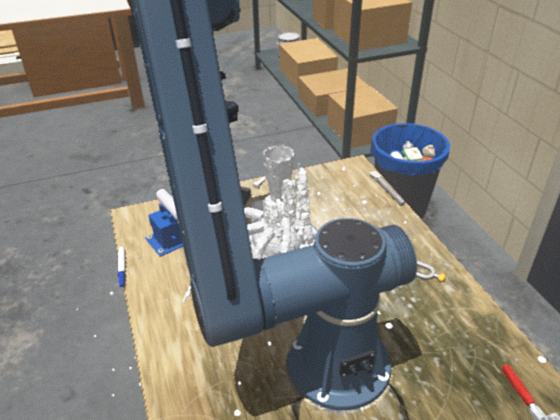

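Request:
play_rows(
  series=[
    {"tx": 0.0, "ty": 0.0, "tz": 0.0, "turn": 0.0},
    {"tx": 0.0, "ty": 0.0, "tz": 0.0, "turn": 0.0},
  ],
  gripper=0.3365,
)

```text
time_s: 19.95
position: [0.5462, 0.1143, 0.3318]
tcp_rot: [[0.963, 0.269, -0.0], [0.269, -0.963, 0.0], [-0.0, -0.0, -1.0]]
force: [0.0, 0.7, -2.0]
opening: 0.335
```

Run:
```python
from tipfit import *
p=vision.capture("wrist"); s=bot.read_state(); print(s['time_s'],s['position'],s['opening'],s['force'])
a=p['pixels'];cv2.imwrite("pics/e14.png",cv2.resize(a[165:270,215:345],None,fx=5,fy=5,interpolation=cv2.INTER_CUBIC))
```

```text
20.0 [0.54623819 0.11431239 0.33185896] 0.33711724818402516 [-0.76776588 -0.15599329 -3.01495807]
```

View pics/e14.png

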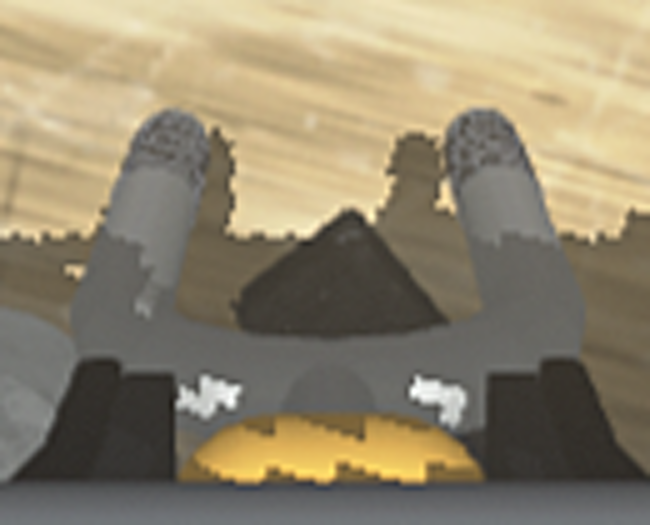

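It now hangs straight (≈ 88.7°), head still in place on the pads. I tighten.

Request:
play_rows(
  series=[
    {"tx": 0.0, "ty": 0.0, "tz": 0.0, "turn": 0.0},
    {"tx": 0.0, "ty": 0.0, "tz": 0.0, "turn": 0.0},
    {"tx": 0.0, "ty": 0.0, "tz": 0.0, "turn": 0.0},
    {"tx": 0.0, "ty": 0.0, "tz": 0.0, "turn": 0.0},
    {"tx": 0.0, "ty": 0.0, "tz": 0.0, "turn": 0.0},
    {"tx": 0.0, "ty": 0.0, "tz": 0.0, "turn": 0.0},
  ],
  gripper=0,
)

```text
time_s: 20.6
position: [0.5462, 0.1143, 0.3319]
tcp_rot: [[0.963, 0.269, -0.0], [0.269, -0.963, 0.0], [-0.0, -0.0, -1.0]]
force: [-0.3, -0.0, -1.9]
opening: 0.32
```

Run:
```python
from tipfit import *
p=vision.capture("wrist"); s=bot.read_state(); print(s['time_s'],s['position'],s['opening'],s['force'],s['tcp_rot'].round(4).tolist())
a=p['pixels'];cv2.imwrite("pics/e15.png",a)
cv2.imwrite("pics/e15c.png",cv2.resize(a[165:270,215:345],None,fx=5,fy=5,interpolation=cv2.INTER_CUBIC))
```

```text
20.65 [0.54622346 0.11434657 0.33184645] 0.32010707493924034 [-0.05705868 -1.04244057 -1.35409746] [[0.9631, 0.2691, 0.0], [0.2691, -0.9631, 0.0], [0.0, -0.0, -1.0]]
```

View pics/e15.png

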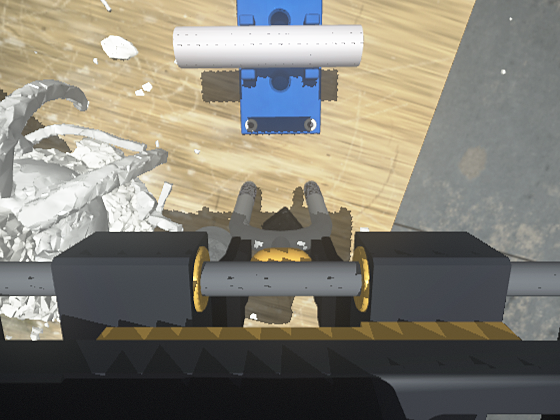

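View pics/e15c.png

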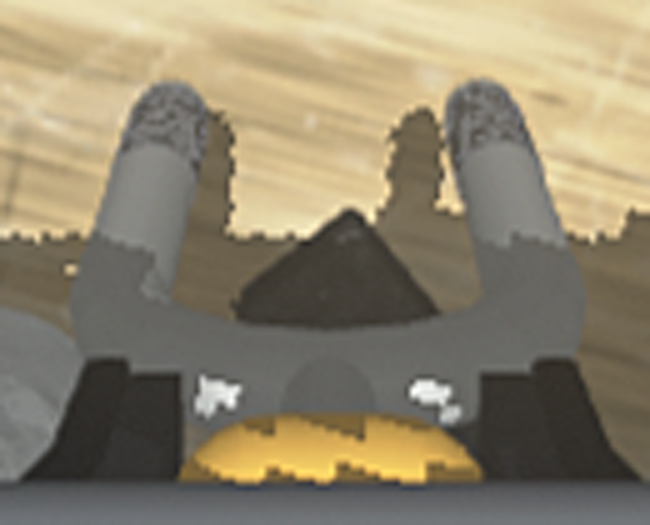

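Request:
play_rows(
  series=[
    {"tx": 0.0, "ty": 0.0, "tz": 0.0, "turn": 0.0},
    {"tx": 0.0, "ty": 0.0, "tz": 0.0, "turn": 0.0},
    {"tx": 0.0, "ty": 0.0, "tz": 0.0, "turn": 0.0},
    {"tx": 0.0, "ty": 0.0, "tz": 0.0, "turn": 0.0},
  ],
  gripper=0.337,
)

```text
time_s: 21.05
position: [0.5462, 0.1143, 0.3319]
tcp_rot: [[0.963, 0.269, -0.0], [0.269, -0.963, -0.0], [-0.0, 0.0, -1.0]]
force: [0.5, -0.2, -2.4]
opening: 0.341
```

```bash
cat > te.py <<'E'
from tipfit import *
import sys
p=vision.capture("wrist"); s=bot.read_state(); print(s['time_s'],s['position'].round(4),round(s['opening'],3),s['force'].round(2))
cv2.imwrite(sys.argv[1],cv2.resize(p['pixels'][165:270,215:345],None,fx=5,fy=5,interpolation=cv2.INTER_CUBIC))
E
python3 te.py pics/e16.png
```

```text
21.1 [0.5462 0.1143 0.3319] 0.338 [-0.17 -0.09 -1.97]
```

View pics/e16.png

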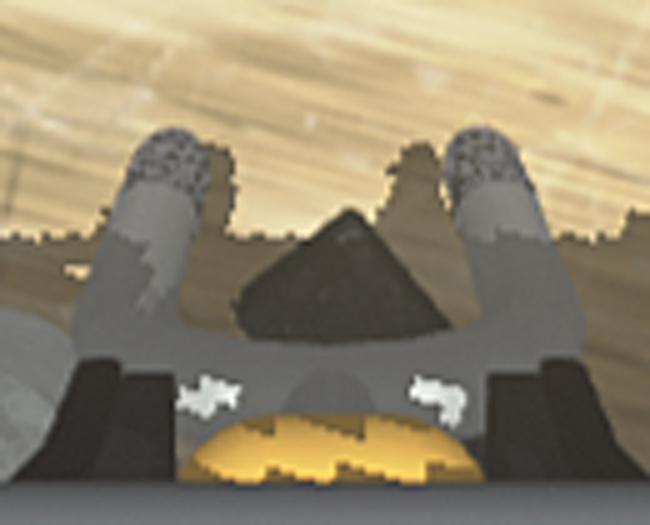

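Request:
play_rows(
  series=[
    {"tx": 0.0, "ty": 0.0, "tz": 0.0, "turn": 0.0},
    {"tx": 0.0, "ty": 0.0, "tz": 0.0, "turn": 0.0},
    {"tx": 0.0, "ty": 0.0, "tz": 0.0, "turn": 0.0},
  ],
  gripper=0.33,
)

```text
time_s: 21.4
position: [0.5462, 0.1143, 0.3319]
tcp_rot: [[0.963, 0.269, 0.0], [0.269, -0.963, 0.0], [0.0, 0.0, -1.0]]
force: [-0.4, -0.3, -2.3]
opening: 0.332
```

Request:
play_rows(
  series=[
    {"tx": 0.0, "ty": 0.0, "tz": 0.0, "turn": 0.0},
    {"tx": 0.0, "ty": 0.0, "tz": 0.0, "turn": 0.0},
    {"tx": 0.0, "ty": 0.0, "tz": 0.0, "turn": 0.0},
    {"tx": 0.0, "ty": 0.0, "tz": 0.0, "turn": 0.0},
  ],
  gripper=0,
)

```text
time_s: 21.8
position: [0.5462, 0.1143, 0.3318]
tcp_rot: [[0.963, 0.269, -0.0], [0.269, -0.963, 0.0], [-0.0, -0.0, -1.0]]
force: [-0.2, 0.9, -2.3]
opening: 0.322
```

```bash
python3 te.py pics/e17.png
```

```text
21.85 [0.5462 0.1143 0.3319] 0.321 [-0.8   0.19 -1.73]
```

View pics/e17.png

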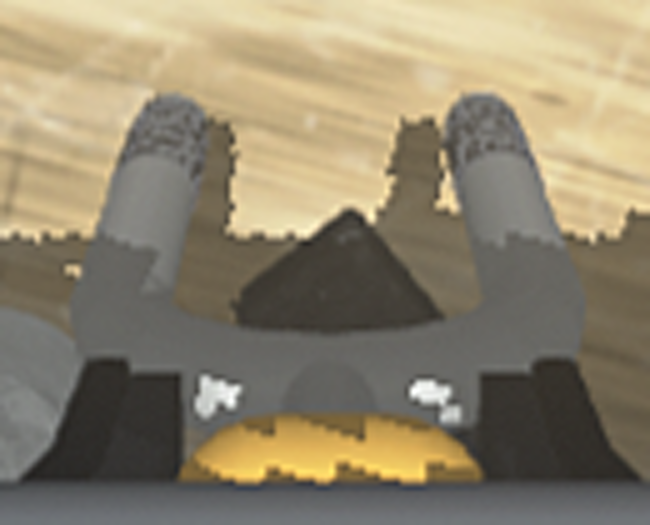

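Run:
```python
import cv2
a=cv2.imread('pics/e15.png');cv2.imwrite('pics/e15s.png',cv2.resize(a[0:140,225:340],None,fx=5,fy=5,interpolation=cv2.INTER_CUBIC)[:600])
cv2.imwrite('pics/e15s.png',cv2.resize(a[0:120,225:340],None,fx=5,fy=5,interpolation=cv2.INTER_CUBIC))
```

```text
(no output)
```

View pics/e15s.png

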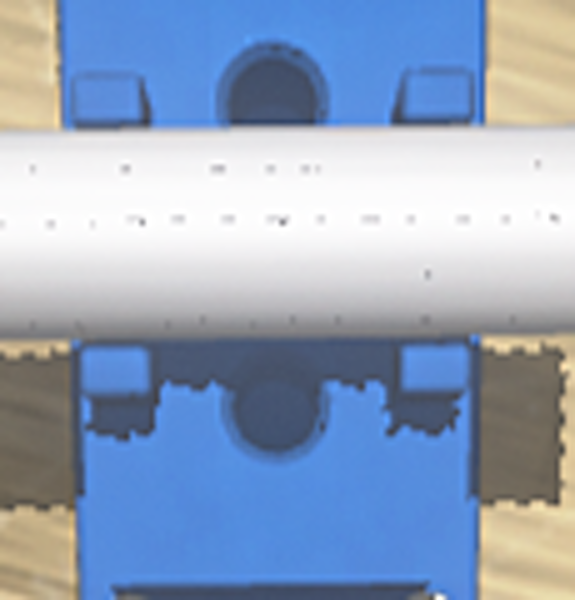

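Run:
```python
from h import *
p=vision.capture("wrist"); s=bot.read_state()
f,n=atz(p,279.4,19.4,.078),atz(p,280.1,81.6,.078)
d=f-n;print(f,n,np.linalg.norm(d),(f+n)/2,np.degrees(np.arctan2(d[1],d[0]))-90)
L=atz(p,240.8,100,.078);R=atz(p,320.4,100,.078);print(np.linalg.norm(L-R),np.degrees(np.arctan2(*(R-L)[[1,0]])))
# head/neck centre check: expected TCP column
R_=s['tcp_rot'];h=s['position']+R_[:,2]*.06;print(proj(p,h),s['joint_positions'].round(1))
c=(248.8+312.2)/2; print('tips mid col',c)
```

```text
[0.50592329 0.25502218 0.078     ] [0.52034849 0.20568802 0.078     ] 0.051399861490303955 [0.51313589 0.2303551  0.078     ] 16.29880522346417
0.07288313240433486 15.64210747659587
[279.94357544 263.85674176] [  0.4  22.4  89.1  -0.   68.4 -15.3]
tips mid col 280.5
```

Request:
play_rows(
  series=[
    {"tx": 0.0, "ty": 0.004, "tz": 0.008, "turn": -0.05},
    {"tx": -0.002, "ty": 0.01, "tz": 0.01, "turn": -0.1},
    {"tx": -0.004, "ty": 0.015, "tz": 0.0, "turn": -0.13},
    {"tx": -0.005, "ty": 0.017, "tz": 0.0, "turn": -0.138},
    {"tx": -0.005, "ty": 0.017, "tz": 0.0, "turn": -0.138},
    {"tx": -0.005, "ty": 0.017, "tz": 0.0, "turn": -0.138},
    {"tx": -0.005, "ty": 0.017, "tz": 0.0, "turn": -0.138},
    {"tx": -0.005, "ty": 0.017, "tz": 0.0, "turn": -0.138},
    {"tx": -0.005, "ty": 0.015, "tz": 0.0, "turn": -0.138},
    {"tx": -0.004, "ty": 0.011, "tz": 0.0, "turn": -0.138},
  ],
)

```text
time_s: 22.9
position: [0.5139, 0.2271, 0.3462]
tcp_rot: [[0.508, -0.861, -0.0], [-0.861, -0.508, 0.0], [-0.0, 0.0, -1.0]]
force: [-0.3, -0.3, -2.7]
opening: 0.323
```

Request:
play_rows(
  series=[
    {"tx": -0.0015, "ty": 0.005, "tz": 0.0, "turn": -0.13},
    {"tx": 0.0, "ty": 0.0, "tz": 0.0, "turn": -0.127},
    {"tx": 0.0, "ty": 0.0, "tz": 0.0, "turn": -0.09},
    {"tx": 0.0, "ty": 0.0, "tz": 0.0, "turn": 0.0},
    {"tx": 0.0, "ty": 0.0, "tz": 0.0, "turn": 0.0},
    {"tx": 0.0, "ty": 0.0, "tz": 0.0, "turn": 0.0},
  ],
)

```text
time_s: 23.5
position: [0.513, 0.2303, 0.3462]
tcp_rot: [[0.175, -0.984, -0.0], [-0.984, -0.175, -0.0], [0.0, 0.0, -1.0]]
force: [0.7, 0.2, -2.7]
opening: 0.319
```

Run:
```python
from tipfit import *
p=vision.capture("wrist"); s=bot.read_state(); print(s['time_s'],s['position'].round(4),s['tcp_rot'].round(4).tolist(),round(s['opening'],3),s['force'].round(2),s['joint_positions'].round(1))
print('yaw',np.degrees(np.arctan2(s['tcp_rot'][1,0],s['tcp_rot'][0,0])))
cv2.imwrite("pics/f1.png",p['pixels'])
sad=np.array([.5133,.2301,.078]);a=np.radians(16);xs=np.array([np.cos(a),np.sin(a),0]);ys=np.array([-np.sin(a),np.cos(a),0])
for n,X in(("h+",sad+.025*ys),("h-",sad-.025*ys)):print(n,proj(p,X))
R=s['tcp_rot'];h=s['position']+R[:,2]*.06;f=-R[:,1]
for th in(84,86,88,90):
    t=np.radians(th);x=np.cos(t)*f-np.sin(t)*np.array([0,0,1.]); print(th,[proj(p,h+x*.135+k*.025*R[:,0]).round(1).tolist() for k in(-1,1)])
print((sad-s['position'])@xs,(sad-s['position'])@ys)
```

```text
23.55 [0.513  0.2303 0.3462] [[0.1751, -0.9845, -0.0001], [-0.9845, -0.1751, 0.0], [-0.0, 0.0001, -1.0]] 0.322 [ 0.57 -0.06 -2.49] [12.8 21.9 87.4  0.  70.6 92.7]
yaw -79.91512188063295
h+ [255.13387109 186.03296859]
h- [304.50057354 181.03116852]
84 [[248.1, 183.1], [310.5, 183.1]]
86 [[248.2, 188.7], [310.3, 188.8]]
88 [[248.4, 194.4], [310.2, 194.4]]
90 [[248.5, 200.1], [310.1, 200.1]]
0.0002274323360757302 -0.0002567633190385751
```

View pics/f1.png

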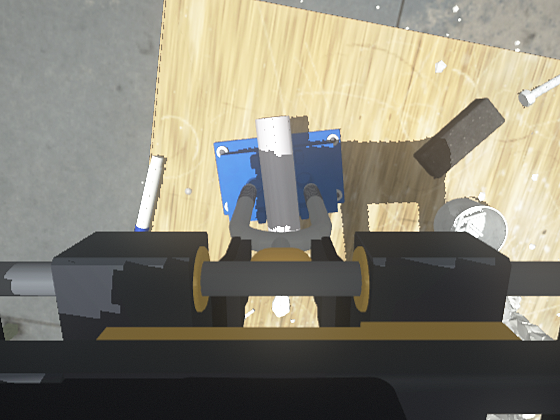

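Request:
play_rows(
  series=[
    {"tx": 0.0, "ty": 0.0, "tz": 0.0, "turn": 0.0485},
    {"tx": 0.0, "ty": 0.0, "tz": 0.0, "turn": 0.05},
    {"tx": 0.0, "ty": 0.0, "tz": 0.0, "turn": 0.0},
    {"tx": 0.0, "ty": 0.0, "tz": 0.0, "turn": 0.0},
    {"tx": 0.0, "ty": 0.0, "tz": 0.0, "turn": 0.0},
  ],
)

```text
time_s: 24.05
position: [0.513, 0.2303, 0.3462]
tcp_rot: [[0.274, -0.962, -0.0], [-0.962, -0.274, -0.0], [0.0, 0.0, -1.0]]
force: [-0.2, -0.7, -2.2]
opening: 0.32
```

```bash
cat > ff.py <<'E'
from tipfit import *
import sys
p=vision.capture("wrist"); s=bot.read_state(); print(s['time_s'],s['position'].round(4),round(s['opening'],3),s['force'].round(2),s['moment'].round(3))
print('yaw',np.degrees(np.arctan2(s['tcp_rot'][1,0],s['tcp_rot'][0,0])))
sad=np.array([.5133,.2301,.078]);a=np.radians(16);xs=np.array([np.cos(a),np.sin(a),0]);ys=np.array([-np.sin(a),np.cos(a),0])
for n,X in(("h+",sad+.025*ys),("h-",sad-.025*ys)):print(n,proj(p,X))
R=s['tcp_rot'];h=s['position']+R[:,2]*.06;f=-R[:,1]
for th in(84,86,88,90):
    t=np.radians(th);x=np.cos(t)*f-np.sin(t)*np.array([0,0,1.]); print(th,[proj(p,h+x*.135+k*.025*R[:,0]).round(1).tolist() for k in(-1,1)])
print('to saddle along xs,ys',(sad-s['position'])@xs,(sad-s['position'])@ys)
cv2.imwrite(sys.argv[1],cv2.resize(p['pixels'][110:270,200:360],None,fx=3.7,fy=3.7,interpolation=cv2.INTER_CUBIC))
E
python3 ff.py pics/f2.png
```

```text
24.1 [0.513  0.2303 0.3462] 0.321 [-0.17 -0.8  -2.05] [ 0.031  0.04  -0.028]
yaw -74.08382940231449
h+ [254.97459436 183.49952887]
h- [304.60381913 183.44689212]
84 [[248.0, 183.0], [310.4, 183.0]]
86 [[248.2, 188.6], [310.3, 188.7]]
88 [[248.3, 194.3], [310.1, 194.3]]
90 [[248.5, 199.9], [310.0, 200.0]]
to saddle along xs,ys 0.0002196203470525132 -0.000288861788671942
```

View pics/f2.png

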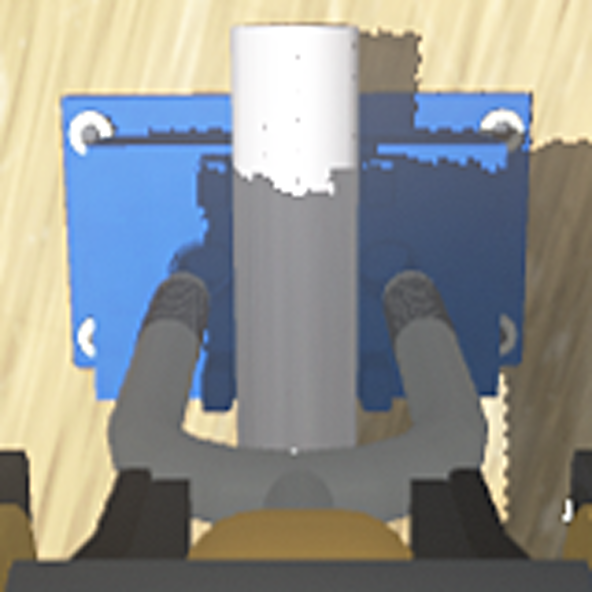

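Request:
play_rows(
  series=[
    {"tx": -0.004, "ty": -0.0015, "tz": -0.01, "turn": 0.0},
    {"tx": -0.003, "ty": -0.0006, "tz": -0.02, "turn": 0.0},
    {"tx": 0.0, "ty": 0.0, "tz": -0.02, "turn": 0.0},
    {"tx": 0.0, "ty": 0.0, "tz": -0.015, "turn": 0.0},
    {"tx": 0.0, "ty": 0.0, "tz": -0.008, "turn": 0.0},
    {"tx": 0.0, "ty": 0.0, "tz": 0.0, "turn": 0.0},
    {"tx": 0.0, "ty": 0.0, "tz": 0.0, "turn": 0.0},
  ],
)

```text
time_s: 24.8
position: [0.5078, 0.2287, 0.2881]
tcp_rot: [[0.275, -0.962, 0.001], [-0.962, -0.275, 0.0], [0.0, -0.001, -1.0]]
force: [-0.1, 0.2, -1.3]
opening: 0.325
```

```bash
python3 ff.py pics/f3.png
```

```text
24.85 [0.5079 0.2288 0.2884] 0.324 [-0.1   0.87 -1.87] [ 0.054 -0.034  0.016]
yaw -74.05912846194003
h+ [250.09182011 189.61488147]
h- [308.99994537 189.58146872]
84 [[248.0, 182.9], [310.5, 182.9]]
86 [[248.1, 188.5], [310.3, 188.6]]
88 [[248.3, 194.2], [310.2, 194.2]]
90 [[248.4, 199.9], [310.0, 199.9]]
to saddle along xs,ys 0.0055017183972710295 -0.00022895618130383435
```

View pics/f3.png

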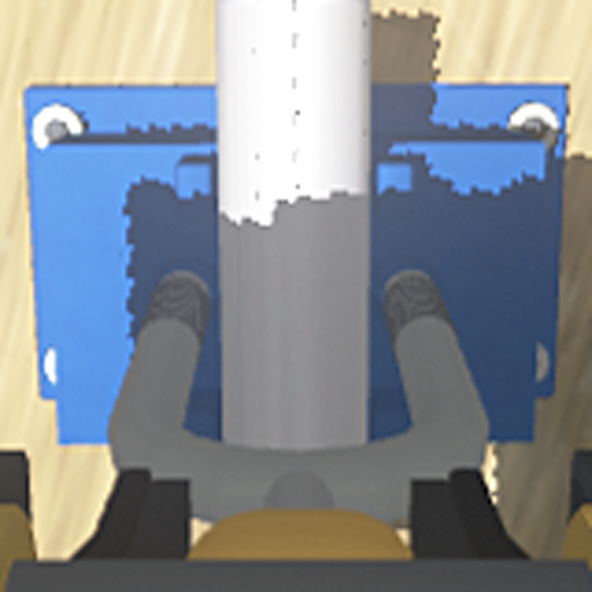

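Request:
play_rows(
  series=[
    {"tx": 0.0, "ty": 0.0, "tz": -0.007, "turn": 0.0},
    {"tx": 0.0, "ty": 0.0, "tz": -0.007, "turn": 0.0},
    {"tx": 0.0, "ty": 0.0, "tz": -0.006, "turn": 0.0},
    {"tx": 0.0, "ty": 0.0, "tz": 0.0, "turn": 0.0},
  ],
)

```text
time_s: 25.25
position: [0.5069, 0.2285, 0.2709]
tcp_rot: [[0.275, -0.962, -0.002], [-0.962, -0.275, -0.0], [-0.0, 0.002, -1.0]]
force: [-0.3, 0.5, -2.4]
opening: 0.322
```

```bash
python3 ff.py pics/f4.png
```

```text
25.3 [0.5071 0.2286 0.2713] 0.324 [-0.06 -0.   -1.95] [0.054 0.079 0.034]
yaw -74.05971611884827
h+ [248.38819818 191.99815054]
h- [310.74564316 191.96538245]
84 [[248.0, 182.3], [310.5, 182.4]]
86 [[248.2, 188.0], [310.4, 188.0]]
88 [[248.3, 193.7], [310.2, 193.7]]
90 [[248.4, 199.3], [310.1, 199.4]]
to saddle along xs,ys 0.006374592279713011 -0.00025220691221307563
```

View pics/f4.png

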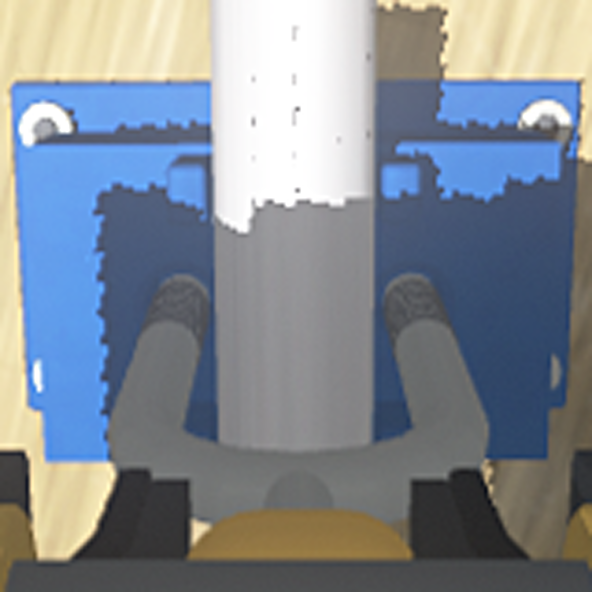

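Request:
play_rows(
  series=[
    {"tx": 0.001, "ty": 0.0003, "tz": -0.006, "turn": 0.0},
    {"tx": 0.001, "ty": 0.0003, "tz": -0.006, "turn": 0.0},
    {"tx": 0.001, "ty": 0.0003, "tz": -0.005, "turn": 0.0},
    {"tx": 0.0, "ty": 0.0, "tz": 0.0, "turn": 0.0},
  ],
)

```text
time_s: 25.7
position: [0.5095, 0.2293, 0.2574]
tcp_rot: [[0.275, -0.962, -0.002], [-0.962, -0.275, -0.0], [-0.0, 0.002, -1.0]]
force: [-1.5, 0.4, -2.1]
opening: 0.32
```

```bash
python3 ff.py pics/f5.png
```

```text
25.75 [0.5097 0.2293 0.2578] 0.323 [-0.34 -0.39 -1.91] [0.056 0.061 0.001]
yaw -74.06242742300297
h+ [246.96709578 199.26691317]
h- [312.08539054 199.2314936 ]
84 [[248.0, 182.6], [310.5, 182.6]]
86 [[248.2, 188.2], [310.4, 188.3]]
88 [[248.3, 193.9], [310.2, 193.9]]
90 [[248.4, 199.6], [310.1, 199.6]]
to saddle along xs,ys 0.003708960589643238 -0.0002591950270081616
```

View pics/f5.png

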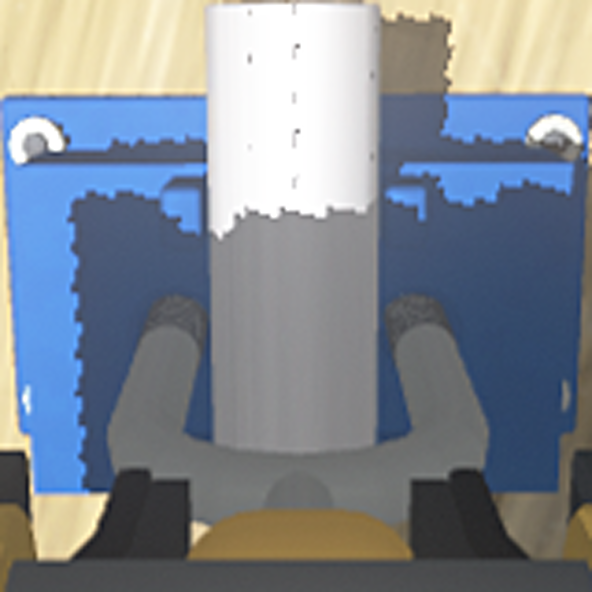

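Request:
play_rows(
  series=[
    {"tx": 0.0012, "ty": 0.0003, "tz": -0.006, "turn": 0.0},
    {"tx": 0.0012, "ty": 0.0003, "tz": -0.006, "turn": 0.0},
    {"tx": 0.001, "ty": 0.0002, "tz": -0.006, "turn": 0.0},
    {"tx": 0.0005, "ty": 0.0001, "tz": -0.006, "turn": 0.0},
    {"tx": 0.0, "ty": 0.0, "tz": -0.006, "turn": 0.0},
    {"tx": 0.0, "ty": 0.0, "tz": 0.0, "turn": 0.0},
  ],
)

```text
time_s: 26.35
position: [0.5124, 0.23, 0.2333]
tcp_rot: [[0.275, -0.962, -0.002], [-0.962, -0.275, -0.0], [-0.0, 0.002, -1.0]]
force: [1.0, 0.2, -2.1]
opening: 0.323
```

```bash
python3 ff.py pics/f6.png
```

```text
26.4 [0.5127 0.23   0.2337] 0.325 [-0.67 -0.34 -1.92] [ 0.02   0.103 -0.011]
yaw -74.05797873347616
h+ [243.77798527 210.92453476]
h- [314.656301   210.88698827]
84 [[248.0, 182.4], [310.5, 182.4]]
86 [[248.1, 188.0], [310.4, 188.1]]
88 [[248.3, 193.7], [310.2, 193.7]]
90 [[248.4, 199.4], [310.1, 199.4]]
to saddle along xs,ys 0.0006362103919998644 -0.0001217041484284409
```

View pics/f6.png

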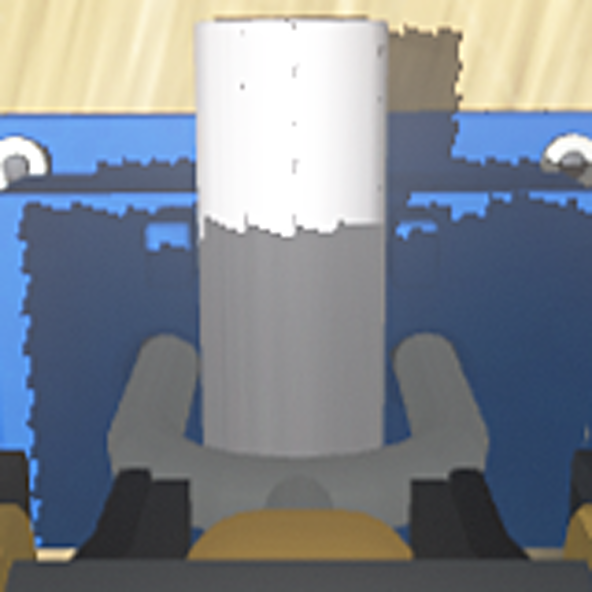

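Request:
play_rows(
  series=[
    {"tx": 0.0005, "ty": 0.0001, "tz": -0.006, "turn": 0.0},
    {"tx": 0.0, "ty": 0.0, "tz": -0.006, "turn": 0.0},
    {"tx": 0.0, "ty": 0.0, "tz": -0.006, "turn": 0.0},
    {"tx": 0.0, "ty": 0.0, "tz": -0.004, "turn": 0.0},
    {"tx": 0.0, "ty": 0.0, "tz": 0.0, "turn": 0.0},
  ],
)

```text
time_s: 26.9
position: [0.513, 0.2301, 0.216]
tcp_rot: [[0.275, -0.962, -0.001], [-0.962, -0.275, -0.0], [-0.0, 0.001, -1.0]]
force: [-0.3, -0.6, -2.9]
opening: 0.317
```

Request:
play_rows(
  series=[
    {"tx": 0.0, "ty": 0.0, "tz": -0.002, "turn": 0.0},
    {"tx": 0.0, "ty": 0.0, "tz": -0.001, "turn": 0.0},
    {"tx": 0.0, "ty": 0.0, "tz": 0.0, "turn": 0.0},
  ],
)

```text
time_s: 27.2
position: [0.5134, 0.2302, 0.2144]
tcp_rot: [[0.275, -0.962, 0.0], [-0.962, -0.275, 0.0], [-0.0, -0.0, -1.0]]
force: [-0.0, 0.7, -2.4]
opening: 0.324
```

```bash
python3 ff.py pics/f7.png
```

```text
27.25 [0.5134 0.2302 0.2144] 0.321 [-0.24 -0.33 -1.89] [0.067 0.133 0.031]
yaw -74.06112511587152
h+ [240.97149519 220.22415159]
h- [317.20903929 220.18293296]
84 [[248.0, 183.0], [310.5, 183.0]]
86 [[248.2, 188.7], [310.3, 188.7]]
88 [[248.4, 194.3], [310.2, 194.3]]
90 [[248.5, 200.0], [310.1, 200.0]]
to saddle along xs,ys -0.00013247504067919586 -8.520349566868492e-05
```

View pics/f7.png

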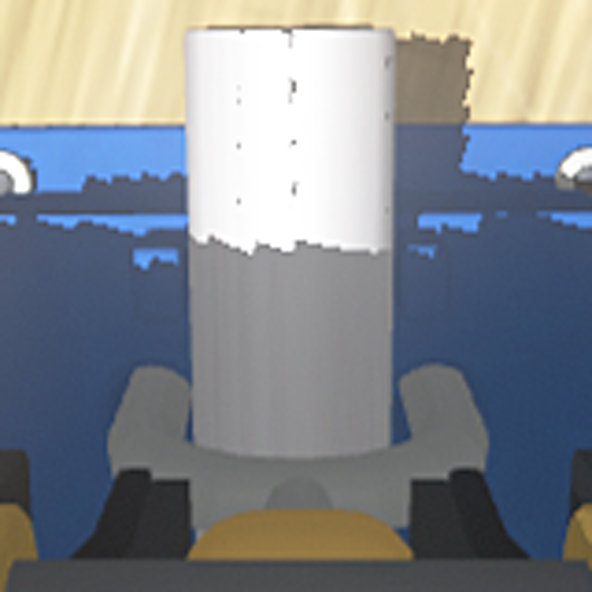

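Request:
play_rows(
  series=[
    {"tx": 0.0, "ty": 0.0, "tz": -0.0015, "turn": 0.0},
    {"tx": 0.0, "ty": 0.0, "tz": -0.0015, "turn": 0.0},
    {"tx": 0.0, "ty": 0.0, "tz": 0.0, "turn": 0.0},
  ],
)

```text
time_s: 27.55
position: [0.5141, 0.2307, 0.2138]
tcp_rot: [[0.274, -0.962, 0.003], [-0.962, -0.274, 0.001], [-0.001, -0.003, -1.0]]
force: [-2.1, 0.7, 7.1]
opening: 0.319
```

Request:
play_rows(
  series=[
    {"tx": 0.0, "ty": 0.0, "tz": -0.0012, "turn": 0.0},
    {"tx": 0.0, "ty": 0.0, "tz": -0.0012, "turn": 0.0},
    {"tx": 0.0, "ty": 0.0, "tz": 0.0, "turn": 0.0},
  ],
)

```text
time_s: 27.85
position: [0.5151, 0.231, 0.2134]
tcp_rot: [[0.274, -0.962, 0.006], [-0.962, -0.274, 0.002], [-0.0, -0.007, -1.0]]
force: [-3.0, -0.2, 16.1]
opening: 0.323
```

Request:
play_rows(
  series=[
    {"tx": 0.0, "ty": 0.0, "tz": 0.0015, "turn": 0.0},
    {"tx": 0.0, "ty": 0.0, "tz": 0.0012, "turn": 0.0},
    {"tx": 0.0, "ty": 0.0, "tz": 0.0, "turn": 0.0},
  ],
)

```text
time_s: 28.15
position: [0.5141, 0.2305, 0.2136]
tcp_rot: [[0.275, -0.962, 0.003], [-0.962, -0.275, 0.001], [-0.0, -0.003, -1.0]]
force: [-1.7, 1.2, 8.3]
opening: 0.322
```

```bash
python3 ff.py pics/f8.png
```

```text
28.2 [0.5141 0.2305 0.2136] 0.318 [-1.97  0.06  7.97] [ 0.125  0.335 -0.033]
yaw -74.06376746616105
h+ [241.05929843 222.17368155]
h- [317.43675472 222.13184619]
84 [[248.0, 183.4], [310.5, 183.4]]
86 [[248.2, 189.1], [310.3, 189.1]]
88 [[248.4, 194.7], [310.2, 194.7]]
90 [[248.5, 200.4], [310.0, 200.4]]
to saddle along xs,ys -0.0009172665212201367 -0.00019672489136359023
```

View pics/f8.png

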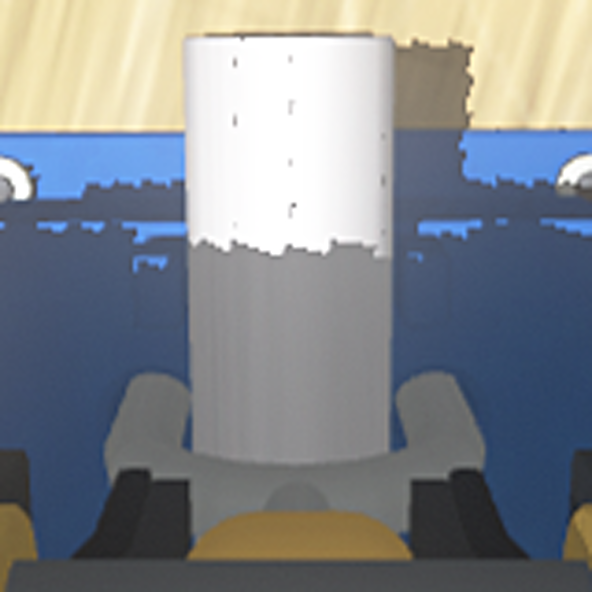

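Request:
play_rows(
  series=[
    {"tx": 0.0, "ty": 0.0, "tz": 0.001, "turn": 0.0},
    {"tx": 0.0, "ty": 0.0, "tz": 0.0, "turn": 0.0},
  ],
  gripper=0.33,
)

```text
time_s: 28.4
position: [0.514, 0.2304, 0.2137]
tcp_rot: [[0.275, -0.962, 0.002], [-0.962, -0.275, 0.001], [-0.0, -0.002, -1.0]]
force: [-0.9, 1.4, 6.5]
opening: 0.33
```

Request:
play_rows(
  series=[
    {"tx": 0.0, "ty": 0.0, "tz": 0.0, "turn": 0.0},
    {"tx": 0.0, "ty": 0.0, "tz": 0.0, "turn": 0.0},
    {"tx": 0.0, "ty": 0.0, "tz": 0.0, "turn": 0.0},
  ],
  gripper=0.37,
)

```text
time_s: 28.7
position: [0.5132, 0.23, 0.2123]
tcp_rot: [[0.275, -0.962, -0.001], [-0.962, -0.275, -0.0], [0.0, 0.001, -1.0]]
force: [-1.3, 0.0, -0.7]
opening: 0.369
```

Request:
play_rows(
  series=[
    {"tx": 0.0, "ty": 0.0, "tz": 0.0, "turn": 0.0},
    {"tx": 0.0, "ty": 0.0, "tz": 0.0, "turn": 0.0},
    {"tx": 0.0, "ty": 0.0, "tz": 0.0, "turn": 0.0},
    {"tx": 0.0, "ty": 0.0, "tz": 0.0, "turn": 0.0},
  ],
  gripper=0.65,
)

```text
time_s: 29.1
position: [0.5133, 0.2302, 0.2128]
tcp_rot: [[0.275, -0.962, -0.0], [-0.962, -0.275, -0.0], [-0.0, 0.0, -1.0]]
force: [0.1, 0.1, 0.6]
opening: 0.616
```

```bash
python3 ff.py pics/f9.png
```

```text
29.15 [0.5133 0.2302 0.2128] 0.628 [-0.14  0.17 -0.7 ] [-0.003  0.04   0.012]
yaw -74.05902046822364
h+ [240.63287458 220.67448115]
h- [317.36466882 220.63295815]
84 [[248.0, 182.9], [310.5, 183.0]]
86 [[248.2, 188.6], [310.3, 188.6]]
88 [[248.3, 194.3], [310.2, 194.3]]
90 [[248.5, 199.9], [310.0, 199.9]]
to saddle along xs,ys -4.377992614528391e-05 -5.97347907936184e-05
```

View pics/f9.png

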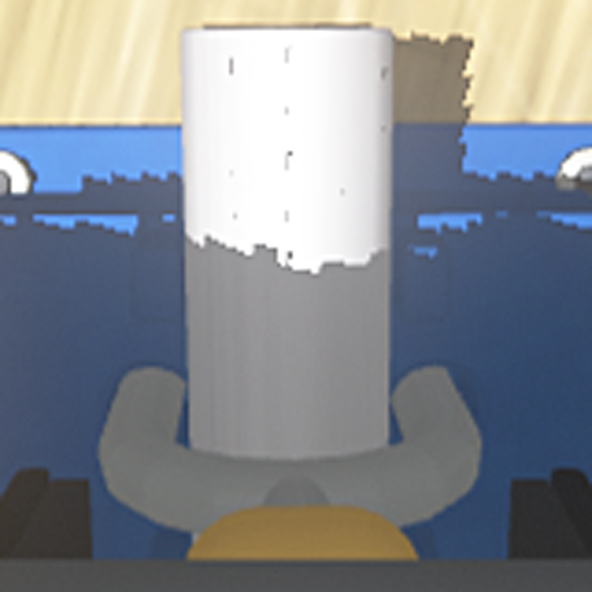

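Request:
play_rows(
  series=[
    {"tx": 0.0, "ty": 0.0, "tz": 0.01, "turn": 0.0},
    {"tx": 0.0, "ty": 0.0, "tz": 0.02, "turn": 0.0},
    {"tx": 0.0, "ty": 0.0, "tz": 0.04, "turn": 0.0},
    {"tx": 0.0, "ty": 0.0, "tz": 0.05, "turn": 0.0},
    {"tx": -0.02, "ty": -0.01, "tz": 0.03, "turn": 0.0},
    {"tx": -0.03, "ty": -0.01, "tz": 0.0, "turn": 0.0},
    {"tx": 0.0, "ty": 0.0, "tz": 0.0, "turn": 0.0},
    {"tx": 0.0, "ty": 0.0, "tz": 0.0, "turn": 0.0},
  ],
)

```text
time_s: 29.95
position: [0.4734, 0.2142, 0.3335]
tcp_rot: [[0.275, -0.962, 0.002], [-0.962, -0.275, 0.0], [0.0, -0.002, -1.0]]
force: [-0.5, 0.1, 0.4]
opening: 0.648
```

Run:
```python
from h import *
for n in("wrist","scene","top"):
    p=vision.capture(n); a=p['pixels']; cv2.imwrite(f"pics/g_{n}.png",a)
    if n=="wrist":
        print(bot.read_state()['position'])
        a_=np.radians(16);sad=np.array([.5133,.2301,.078]);ys=np.array([-np.sin(a_),np.cos(a_),0])
        print('head exp',proj(p,sad+[0,0,.074]),[proj(p,sad+[0,0,.074]+k*.015*ys).round(1).tolist() for k in(-1,1)],'if 10mm high',proj(p,sad+[0,0,.084]))
        print('head net',[(r['confidence'],r['at'][0]*560,r['at'][1]*420) for r in nets.look_for(p,"ubolt_head")][:2])
```

```text
[0.47391837 0.21432301 0.33319868]
head exp [273.39604734 148.62346407] [[293.4, 148.6], [253.3, 148.6]] if 10mm high [273.13021596 149.80474878]
head net [(0.72, 273.0, 145.488)]
```

View pics/g_wrist.png

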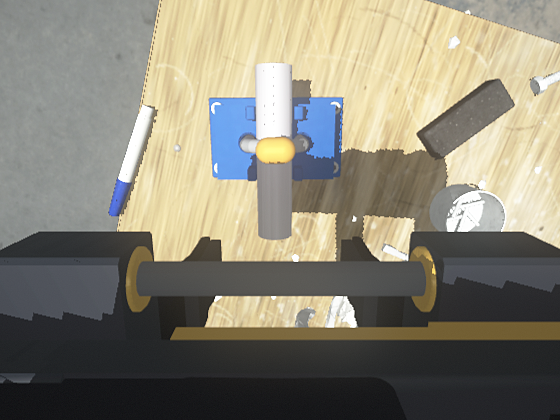

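View pics/g_scene.png

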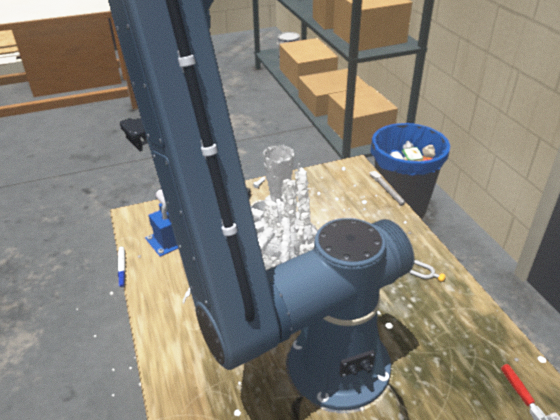

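View pics/g_top.png

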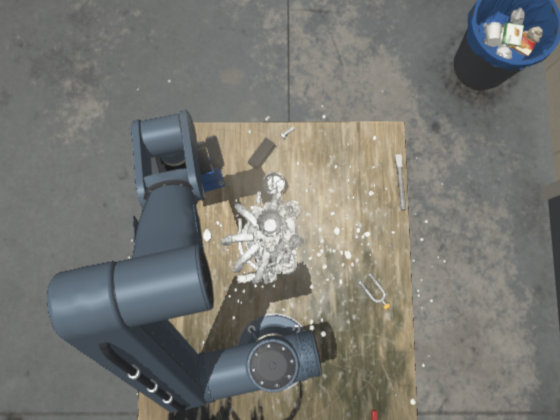

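Run:
```python
from h import *
s=bot.read_state();print(s['time_s'],s['force'].round(2),np.abs(s['qvel']).max())
print(bot.hand_in())
```

```text
30.15 [ 0.32 -0.37 -0.32] 0.13830273438476912
the job is handed in; nothing more can be done
None
```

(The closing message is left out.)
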